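# Fetch the dauber stand from under the shoe rack with the boot hook

### The job

The dauber's stand has been pushed back under the low wire rack: using the boot hook, and never your hand while it is under there, catch it behind its upright tube and draw it out until it stands fully clear in front of the rack. Lay the boot hook down flat on the console, then move the polish dauber from the chrome heel stand into the tube of its own stand, handle down, until it bottoms out, and let go. Keep the stand from toppling and leave everything else where it is.

Things in the scene. Friction and masses are not known exactly. Their poses are not given: they have to be found in the camera images.
- rack: Low fixed bridge rack of steel wire: 400 mm wide (its y), 160 mm deep (its x), top bars at 130 mm height (radius 3 mm, 40 mm apart, along y), an 8 mm wire leg at each corner, open below on all sides. Origin on the table under its centre; x points away from the robot, so its front edge is at x = -80 mm.
- stand: Loose stand, 0.4 kg: round wooden foot, radius 45 mm, 12 mm thick at the rim, 19 mm at the tube; upright steel tube on its axis, outer radius 15, inner radius 11, top at 90 mm, closed inside 20 mm above the table. Origin: centre of the underside, z up. Starts under the rack, axis 50 to 75 mm behind its front edge. May tip if pulled higher than half-way up the tube.
- tube_mouth (a point): Centre of the upper end of the stand's tube, 90 mm above the stand's underside.
- hook_grip (a point): Centre of the handle of the loose boot hook (0.15 kg), lying flat; it balances 20 to 40 mm ahead. Wooden handle 110 long (x), 24 wide, 22 mm high. x runs from handle to hook, z up. A rod of radius 4 mm (ferrule of radius 8 to x = 64) runs at mid-height to x = 215 mm, turns left (+y) to y = 50 mm and ends in a lip back to x = 195 mm: all in one flat plane.
- hook_pocket (a point): Where the axis of the stand's tube sits when it lies in the hook: 196 mm ahead (+x) and 22 mm left (+y) of hook_grip, same height.
- dauber_head (a point): Centre of the round dark bristle head of the loose polish dauber: radius 17 mm, 34 mm high. Below it hangs the straight wooden handle, radius 7 mm, with a collar of 10 mm radius in the 6 mm below the head. Dauber 50 g, 139 mm long, upright with the head on top; z axis points from the handle's end to the head.
- dauber_tip (a point): Lower end of the dauber's handle, on its axis, 122 mm below dauber_head.
- heel_stand: Chrome heel stand, fixed: round foot of radius 34 mm with an upright socket tube, outer radius 12.5 mm, inner radius 8.5 mm, top at 60 mm, closed inside at 15 mm above the table. The dauber starts in it, handle down. Origin: centre of the underside.
- toe_cap: Bystander: green rubber toe cap, a dome of radius 38 mm and height 54 mm, under the left part of the rack. Origin: centre of the underside.
- doorstop: Bystander: bell-shaped brass doorstop, radius 32 mm, 75 mm high, standing on the left. Origin: centre of the underside.
- polish_tin: Bystander: flat round dark tin, radius 36 mm, 26 mm high, front left. Origin: centre of the underside.
- turntable (a joint): Bystander: turn (rad, from 0 as it starts, counter-clockwise from above) of the smoked-glass turntable back left, radius 140 mm, with two cedar shoe trees and a ceramic key dish on it; centred about 0.65 m ahead of the robot and 0.43 m left, tallest point 52 mm.
Not all that is in view belongs to the job. Leave any blue or orange look-alike of the part that bears dauber_head alone. What is shaped like the stand but purple is not meant.

How it is judged (in metres and radians):
On the way, in this order (a step that is already met when the one before it is completed fails the run):
1. the hook bears on the stand while it is still under the rack (contact force between hook and stand above 0.2 N and x of stand in the frame of rack above -0.08 m), for 0.05 s.
2. the stand has been drawn fully clear in front of the rack, upright (x of stand in the frame of rack below -0.125 m and angle between stand's own z axis and vertical below 0.15 rad), for 0.1 s.
3. the boot hook lies flat on the console, let go (height (world z) of hook_grip below 0.018 m and height (world z) of hook_pocket below 0.022 m and contact force between the fingers and hook below 0.05 N), for 0.2 s.
At the end, for the whole second after the job is handed in: The stand is upright on the console with its whole foot in front of the rack (axis at least 120 mm in front of the rack's centre line), the boot hook lies flat on the console, the dauber stands handle down in the stand's tube with its end within 5 mm of the well's floor; all released and at rest (x of stand in the frame of rack below -0.12 m and angle between stand's own z axis and vertical below 0.08 rad and height (world z) of stand below 0.006 m and height (world z) of hook_grip below 0.018 m and height (world z) of hook_pocket below 0.022 m and z of dauber_tip in the frame of stand between 0.012 and 0.025 m and horizontal distance between dauber_tip and stand below 0.011 m and angle between dauber_head's own z axis and vertical below 0.25 rad and linear speed of each of dauber, stand, hook below 0.02 m/s); the robot touches nothing.
It fails at once if fingers or arm touch the stand before it is clear of the rack (contact force between any of the fingers, the arm and stand above 0.5 N and x of stand in the frame of rack above -0.115 m).
It fails at once if the stand topples (angle between stand's own z axis and vertical above 0.5 rad).
It fails at once if a bystander is displaced by more than 30 mm, or the turntable is turned by more than 0.15 rad (distance of any of toe_cap, doorstop, polish_tin from where it was at the start of the episode above 0.03 m or value of joint turntable above 0.15 rad or value of joint turntable below -0.15 rad).
It also fails if it takes over 72 s, if anything falls off the work surface, if the arm or the gripper's body presses on something with over 40 N, if the wrist force passes 120 N, or if a joint passes its speed limit or range.

### The arm

A 7-joint arm with a two-finger parallel gripper is mounted at the origin on the work surface. World frame = base frame: x ahead of the robot, y to its left, z up, the work surface at z = 0. Lengths are in m, angles in degrees, forces in N, time in s.
With the tool pointing down it reaches from about 0.425 to 1.025 m from the base axis. Payload 3.6 kg.
Tool frame: the origin (TCP) lies on the centre line of the jaws, within the pads' length; the fingertips stand 8 mm ahead of it and the grasp point (between the pads) lies 11 mm behind it (env.tips_ahead is the distance from the TCP to the fingertips, in m); x points along the fingers, y is the direction in which the jaws open and shut, and the axes are right-handed (so a half turn about x gives the same grasp; the last joint's range is limited). The gripper opens to 85 mm and grips with 20 to 120 N. Pads are 22 mm wide; open, the fingers measure 114 mm over their backs; the gripper's body (76 mm by 85 mm) begins 54 mm behind the grasp point. The pads swing forward as they close: fully open they stand 13 mm farther back than shut.
Start: joints at [-77.263, 33.873, 2.773, 92.16, -1.908, 54.013, -1.931], TCP at [0.225, 0.689, 0.239] pointing down, gripper open.
Joint ranges: [-153.93, 153.93], [-27.13, 128.08], [-72.61, 78.16], [10.71, 143.7], [-87.88, 267.88], [4.46, 118.87], [-176.78, 176.78]. Speed limits (degrees/s): [147.25, 147.25, 180, 180, 180, 180, 180].

### API

Orientations are given as [roll, pitch, yaw] about the fixed x, y, z axes, in that order (R = Rz(yaw) Ry(pitch) Rx(roll)).
In Python, from plant import env gives the robot as it stands.
- The arm moves only by the tool arm_command, never from a script. Its argument "targets" is a list of rows, each an object of numbers: "tx", "ty", "tz": the shift along the tool's x, y, z in m; "spin": the turn about the tool's x in rad; "hand": the closure, from -1 (fully open) to 1 (shut). A call has 1 to 10 rows; each row is the pose to reach, as a shift and turn from the pose commanded when the call began, along the tool's axes at that moment; what a row does not reach only later rows make up. A row lasts 1/10 s, in which the tool goes at most 50 mm and 8.59 degrees, less where a joint would pass 70% of its speed; a pose out of reach is approached as far as the arm can. A call with a gripper value outside its range is refused whole. The fingers move at their own pace and stop on an object; "grip_force" is the grip in N (left out, the last holds). Time passes only in rows, so rows that repeat a pose let the fingers close. It gives the time, the measured TCP pose, the force and the opening at its end, in the units of the state.
- env.get_state(): the state, without advancing time (a new reading comes with each control period).
- env.snapshot(name): name is "scene" or "top" or "wrist"; returns the picture (384x512x3 uint8, red, green, blue); there is no depth.
- env.camera_params(name): a dict with "vfov" (degrees; the focal length in pixels is half the picture's height over the tangent of half this angle, whatever the lens; pixels are square), "cx", "cy" (the principal point, pixels), "D" ([k1, k2, p1, p2, k3] as OpenCV has them; the pictures are not rectified), "rvec" (rotation vector, rad) and "tvec" (3), from world to camera coordinates, as OpenCV has them. Camera axes: x right, y down, z forward; pixel columns grow to the right and rows downward; lengths in m; the calibration is good to about 2 mm. A picture is of the moment at which its call begins: read the wrist's pose just before it. camera_params takes no time and is no camera call; for the wrist camera it gives the pose at the moment of the call.
- env.sign_off(): hands the job in, once; it reports no verdict.
The state is a dict: "t": time; "joints": joint angles; "joint_velocities": joint speeds; "tau": joint torques, N m; "ee_pos": TCP position; "orientation": TCP orientation; "wrist_force": force on the tool from outside, world axes, zero at the start; "torque": the same for the moment, N m; "grip_width": opening from 0.0 (shut) to 1.0 (fully open).
Only numpy, scipy, OpenCV 4.12 (cv2) and the standard library are available. Lean on these libraries where they do the work, as an engineer would, in place of code of your own. Each camera call takes 0.05 s, during which the arm holds its last target.

## Working session

There is one attempt and no reset: what is moved stays moved. The work goes in short steps, Python scripts to look and compute and a tool call to move; the robot and the scene stay as the last step left them, time stands still between calls to the robot, and variables do not carry over. Pictures are saved under pics/ and viewed, and the job is handed in when it is done.

Besides the shell and the picture viewer there is one more tool, called after "Request:" as name(argument=value, ...), one argument or row to a line, values as JSON. arm_command: Moves the arm, as the interface text tells. Its arguments: {"type":"object","properties":{"targets":{"type":"array"},"grip_force":{"type":"number"}},"required":["targets"]}

```bash
ls; mkdir -p pics
python3 - <<'E'
from plant import env
import cv2
print(env.get_state(), env.tips_ahead)
for n in ("scene","top","wrist"):
    p=env.camera_params(n);print(n,p)
    im=env.snapshot(n);cv2.imwrite(f"pics/{n}0.png",im[:,:,::-1])
E
```

```text
pics
{'t': 0.0, 'joints': array([-77.2633291 ,  33.92458692,   2.76684284,  92.23530277,
        -1.90669199,  54.01304944,  -1.93073865]), 'joint_velocities': array([-0.00743963,  0.06610251, -0.07739183, -0.08508354, -0.04085425,
       -0.04413579, -0.01728453]), 'tau': array([-1.84310043e-04, -5.48708117e+01,  1.54699221e+00, -1.98119545e+01,
        9.49317589e-03,  8.83349741e-03, -1.92064664e-05]), 'ee_pos': array([0.22490885, 0.68838994, 0.23816227]), 'orientation': array([ -86.46727625,   89.87313363, -104.55515548]), 'wrist_force': array([-0.8449375 , -0.05159476,  0.37364993]), 'torque': array([-0.00254914, -0.04617923, -0.01737586]), 'grip_width': 0.9987442423608903} 0.008
scene {'vfov': 56.059762558769386, 'cx': 249.02962528186342, 'cy': 188.72508262756253, 'D': array([-0.01517463,  0.        ,  0.        ,  0.        ,  0.        ]), 'rvec': array([ 1.47512498,  1.93914523, -0.910366  ]), 'tvec': array([ 0.1226429 , -0.29109279,  1.42694332])}
top {'vfov': 52.76873965348881, 'cx': 248.71302113423133, 'cy': 186.74555432563545, 'D': array([-0.13380623,  0.        ,  0.        ,  0.        ,  0.        ]), 'rvec': array([ 2.19501645, -2.1938253 ,  0.05143515]), 'tvec': array([0.01570104, 0.60805448, 1.04662433])}
wrist {'vfov': 61.349237282248325, 'cx': 252.75936574975458, 'cy': 186.52347700035878, 'D': array([-0.06890113,  0.        ,  0.        ,  0.        ,  0.        ]), 'rvec': array([-2.31712634, -1.68224822, -0.27264922]), 'tvec': array([-0.72433017, -0.04202504,  0.38016584])}
```

View pics/scene0.png

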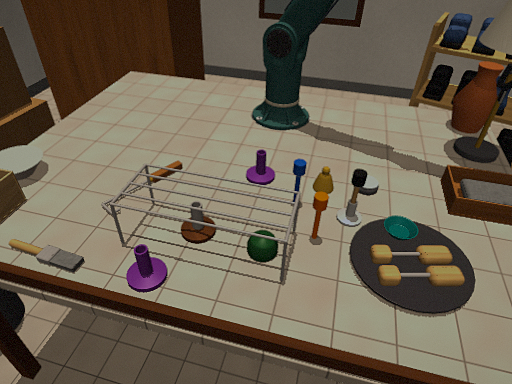

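View pics/top0.png

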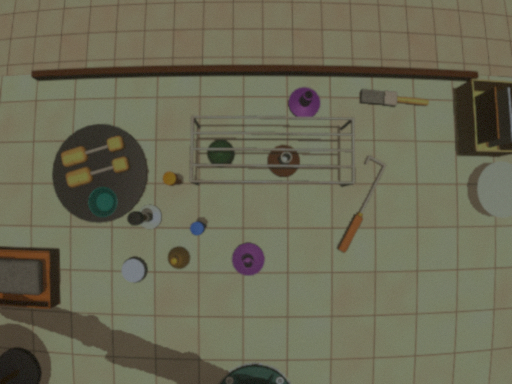

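View pics/wrist0.png

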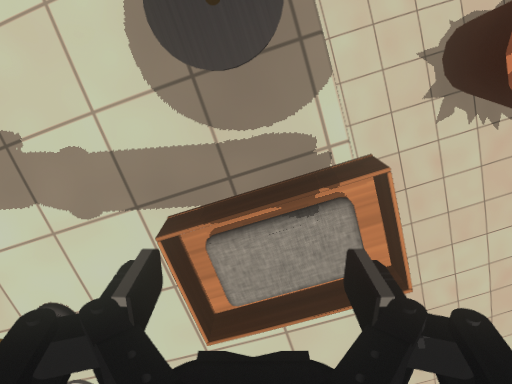

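The scene view shows the brown stand with its steel tube under the rack (198,220) and the green cap (263,245). The black dauber is in the chrome stand (358,185), with look-alikes in blue (299,170) and orange (320,205). In the top view the hook runs from its handle at (350,232) to its lip at (370,160). Next: helpers and closer crops.

```bash
cat > h.py <<'E'
import numpy as np, cv2
from plant import env
from scipy.spatial.transform import Rotation as Ro
H,W=384,512
def cam(n,p=None):
    p=p or env.camera_params(n)
    f=H/2/np.tan(np.radians(p['vfov'])/2)
    K=np.array([[f,0,p['cx']],[0,f,p['cy']],[0,0,1]])
    R=cv2.Rodrigues(np.array(p['rvec']))[0]; t=np.array(p['tvec'])
    return K,np.array(p['D']),R,t
def ray(c,px):
    K,D,R,t=c
    u=cv2.undistortPoints(np.array([[px]],float),K,D)[0,0]
    d=R.T@np.array([u[0],u[1],1]); return -R.T@t,d/np.linalg.norm(d)
def plane(c,px,z):
    o,d=ray(c,px); return o+d*(z-o[2])/d[2]
def tri(*obs):
    A=np.zeros((3,3));b=np.zeros(3);rs=[ray(c,p) for c,p in obs]
    for o,d in rs:
        P=np.eye(3)-np.outer(d,d);A+=P;b+=P@o
    x=np.linalg.solve(A,b)
    return x,[float(np.linalg.norm((np.eye(3)-np.outer(d,d))@(x-o))) for o,d in rs]
def proj(c,X):
    K,D,R,t=c
    return cv2.projectPoints(np.array([X],float),cv2.Rodrigues(R)[0],t,K,D)[0][0,0]
def Rt():
    s=env.get_state(); return np.array(s['ee_pos']),Ro.from_euler('xyz',s['orientation'],degrees=True).as_matrix(),s
def crop(im,x0,y0,x1,y1,k,name):
    c=cv2.resize(im[y0:y1,x0:x1],None,fx=k,fy=k,interpolation=cv2.INTER_CUBIC)
    cv2.imwrite(name,c[:,:,::-1] if c.ndim==3 else c)
E
python3 - <<'E'
from h import *
a=cv2.imread('pics/top0.png')[:,:,::-1];b=cv2.imread('pics/scene0.png')[:,:,::-1]
crop(a,180,90,400,260,3.5,'pics/topc.png')
crop(b,100,150,310,290,3.7,'pics/scc.png')
crop(a,110,160,220,290,4.5,'pics/topd.png')
E
```

```text
(no output)
```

View pics/topc.png

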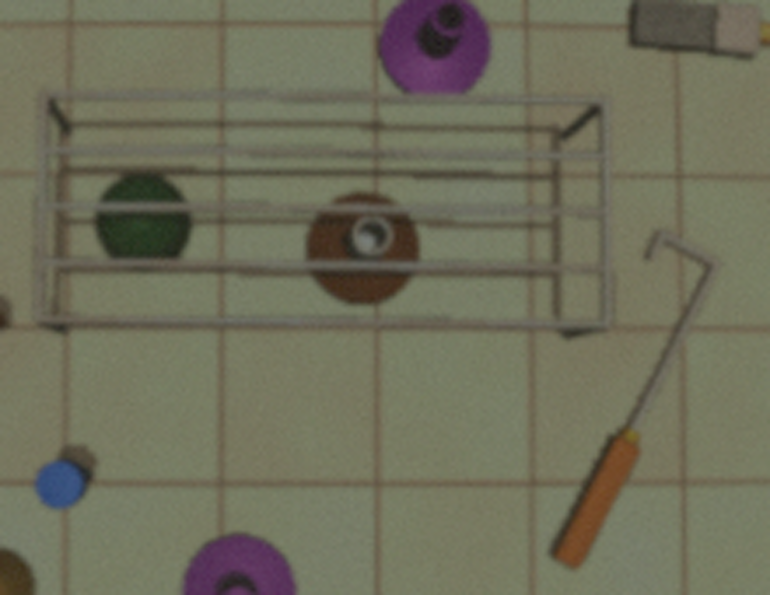

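View pics/scc.png

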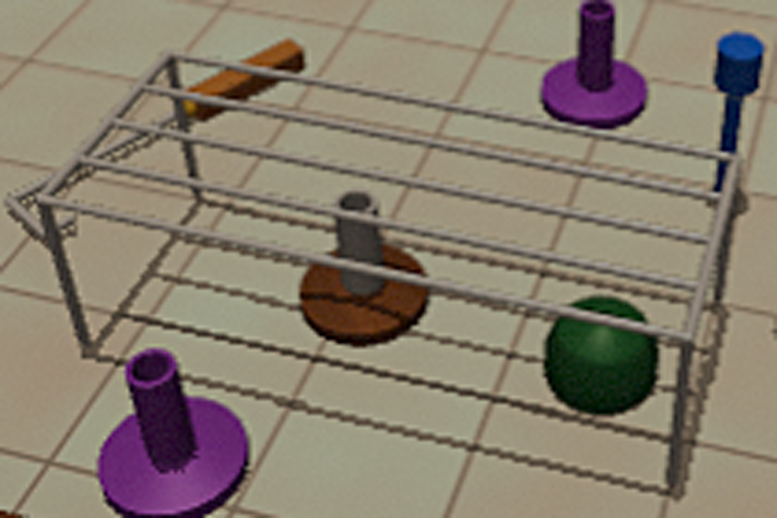

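View pics/topd.png

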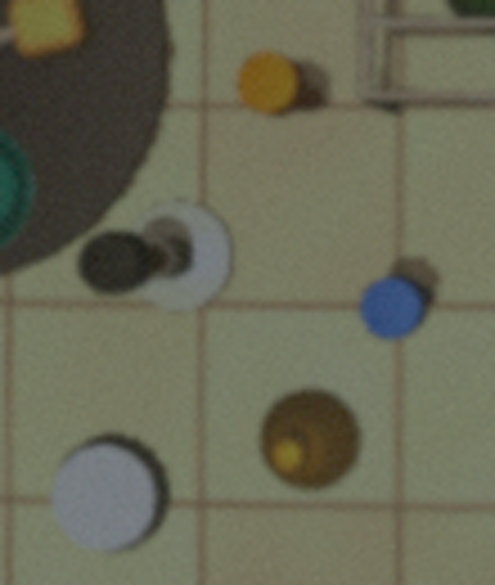

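Run:
```python
from h import *
np.set_printoptions(precision=4,suppress=True)
T=cam('top');S=cam('scene')
a=cv2.imread('pics/top0.png');b=cv2.imread('pics/scene0.png')
def blob(im,lo,hi,box,show=''):
    x0,y0,x1,y1=box
    m=cv2.inRange(cv2.cvtColor(im,cv2.COLOR_BGR2HSV)[y0:y1,x0:x1],lo,hi)
    cs=cv2.findContours(m,cv2.RETR_EXTERNAL,cv2.CHAIN_APPROX_NONE)[0]
    c=max(cs,key=cv2.contourArea)+np.array([[x0,y0]])
    M=cv2.moments(c); return (M['m10']/M['m00'],M['m01']/M['m00']),cv2.minAreaRect(c),c
ch,r,c=blob(a,(5,120,60),(20,255,255),(330,200,370,260))
print('handle top',ch,r)
bx=cv2.boxPoints(r);print([plane(T,p,.02)[:2] for p in bx], plane(T,ch,.02))
ch2,r2,_=blob(b,(5,120,60),(20,255,255),(140,155,190,190)); print('handle scene',ch2,tri((T,ch),(S,ch2)))
k=3.5
tp=lambda x,y:((x+.5)/k-.5+180,(y+.5)/k-.5+90)
sp=lambda x,y:((x+.5)/3.7-.5+100,(y+.5)/3.7-.5+150)
for n,p in dict(rodstart=(637,415),corner=(712,265),liptop=(660,234),lipend=(649,257)).items(): print(n,plane(T,tp(*p),.011))
# stand
cs,rs,cc=blob(a,(3,100,30),(14,255,140),(260,130,310,185)); print('foot',cs,plane(T,cs,.012),rs)
e=cv2.fitEllipse(cv2.convexHull(cc));print('ell',e,plane(T,e[0],.010))
print('mouth',tri((T,tp(369,237)),(S,sp(360,202))),plane(T,tp(369,237),.09))
# rack: corners at 130
for n,p in dict(fl=(38,322),fr=(607,324),br=(604,98),bl=(44,96)).items(): print('rack',n,plane(T,tp(*p),.13))
for n,p in dict(bl=(688,340),br=(43,200),fr=(170,57),fl=(733,158)).items(): print('rackS',n,plane(S,sp(*p),.13))
print('tri',tri((T,tp(604,98)),(S,sp(43,200))),tri((T,tp(607,324)),(S,sp(170,57))))
tq=lambda x,y:((x+.5)/4.5-.5+110,(y+.5)/4.5-.5+160)
ct,_,_=blob(a,(0,0,0),(180,255,60),(125,205,147,230)); print('head top',ct)
cd,_,_=blob(b,(0,0,0),(180,255,45),(345,165,372,190)); print('head scene',cd, tri((T,ct),(S,cd)))
print('heel foot',plane(T,tq(181,256),.005),'dome',plane(T,tp(143,215),.02),'doorstop',plane(T,tq(310,440),.02),'tin',plane(T,tq(105,497),.026),'blue',plane(T,tq(393,307),.13),'purple',plane(T,tp(240,590),.012),plane(T,tq(268,82),.13))
```

```text
handle top (350.0921212121212, 232.64545454545456) ((350.5, 232.00001525878906), (8.049844741821289, 40.69643783569336), 26.56505012512207)
[array([ 0.439 , -0.2279]), array([ 0.5384, -0.2791]), array([ 0.5284, -0.2993]), array([ 0.4289, -0.2479])] [ 0.4818 -0.2622  0.02  ]
handle scene (159.85185185185185, 171.9814814814815) (array([ 0.4838, -0.2734,  0.0061]), [0.007947089055392799, 0.00794708905539266])
rodstart [ 0.5487 -0.2977  0.011 ]
corner [ 0.6686 -0.3611  0.011 ]
liptop [ 0.6933 -0.3187  0.011 ]
lipend [ 0.6747 -0.3093  0.011 ]
foot (283.70230607966454, 171.54088050314465) [ 0.6503 -0.0805  0.012 ] ((282.0, 171.5), (7.0, 22.0), 90.0)
ell ((282.7950744628906, 170.9583740234375), (7.944284915924072, 22.625505447387695), 91.6341323852539) [ 0.6521 -0.0782  0.01  ]
mouth (array([ 0.6797, -0.0769,  0.0892]), [0.0006168093615236769, 0.0006168093615236986]) [ 0.6798 -0.0774  0.09  ]
rack fl [0.6148 0.1587 0.13  ]
rack fr [ 0.6136 -0.2422  0.13  ]
rack br [ 0.7756 -0.2433  0.13  ]
rack bl [0.7758 0.1564 0.13  ]
rackS bl [0.7787 0.1572 0.13  ]
rackS br [ 0.7734 -0.242   0.13  ]
rackS fr [ 0.6161 -0.2391  0.13  ]
rackS fl [0.6167 0.1561 0.13  ]
tri (array([ 0.7748, -0.242 ,  0.1314]), [0.001007793141622226, 0.0010077931416221041]) (array([ 0.6134, -0.2419,  0.1277]), [0.0008857244908011477, 0.0008857244908010804])
head top (136.31856540084388, 217.72890295358647)
head scene (358.91423519009726, 177.82139699381077) (array([0.5256, 0.2926, 0.1353]), [0.0009228916110571015, 0.0009228916110570484])
heel foot [0.5253 0.2918 0.005 ] dome [0.706  0.0937 0.02  ] doorstop [0.4144 0.2078 0.02  ] tin [0.3787 0.3331 0.026 ] blue [0.5017 0.1421 0.13  ] purple [0.4122 0.0173 0.012 ] [0.6242 0.2118 0.13  ]
```

```bash
cat >> h.py <<'E'
np.set_printoptions(precision=4,suppress=True)
def yawof(R): # heading of jaw axis tool y, deg
    return np.degrees(np.arctan2(R[1,1],R[0,1]))
def go(X,jaw=None):
    """shift in tool axes and spin for TCP to X, jaw axis heading (deg)"""
    p,R,s=Rt(); d=R.T@(np.array(X)-p); out=dict(zip(('tx','ty','tz'),d.round(4)))
    if jaw is not None:
        cur=yawof(R); e=(jaw-cur+90)%180-90   # half-turn equivalent
        out['spin']=[round(float(-np.radians(e)),3),'or',round(float(-np.radians(e-180*np.sign(e))),3)]
    print(out,'jaw now',round(yawof(R),1),'j7',s['joints'][6].round(1)); return out
E
python3 - <<'E'
from h import *
p,R,s=Rt();print(p,R)
K,D,Rc,t=cam('wrist'); o=-Rc.T@t; print('cam in tool',R.T@(o-p),'view dir in tool',R.T@Rc[2])
a=.0
for X in [(.62,.35,.24),(.66,0,.24),(.50,-.27,.24)]: go(X,-27.6+90)
E
```

```text
[0.225  0.6886 0.2384] [[-0.0005  0.3105  0.9506]
 [-0.0017  0.9506 -0.3105]
 [-1.     -0.0017  0.0001]]
cam in tool [-0.133   0.001  -0.0822] view dir in tool [ 0.9474 -0.0011  0.32  ]
{'tx': np.float64(-0.0012), 'ty': np.float64(-0.1992), 'tz': np.float64(0.4806), 'spin': [0.166, 'or', -2.976]} jaw now 71.9 j7 -1.9
{'tx': np.float64(-0.0006), 'ty': np.float64(-0.5195), 'tz': np.float64(0.6273), 'spin': [0.166, 'or', -2.976]} jaw now 71.9 j7 -1.9
{'tx': np.float64(-0.0001), 'ty': np.float64(-0.8258), 'tz': np.float64(0.5591), 'spin': [0.166, 'or', -2.976]} jaw now 71.9 j7 -1.9
```

Request:
arm_command(
  targets=[
    {"tx":0,"ty":-0.1,"tz":0.24},
    {"tx":0,"ty":-0.1,"tz":0.24},
    {"tx":0,"ty":-0.1,"tz":0.24},
    {"tx":0,"ty":-0.1,"tz":0.24},
    {"tx":0,"ty":-0.1,"tz":0.24},
    {"tx":0,"ty":-0.2,"tz":0.48},
    {"tx":0,"ty":-0.2,"tz":0.48},
    {"tx":0,"ty":-0.2,"tz":0.48},
    {"tx":0,"ty":-0.2,"tz":0.48},
    {"tx":0,"ty":-0.2,"tz":0.48},
  ],
)

```text
validation failed for argument at $.ta...
```

Run:
```python
from h import *
p,R,s=Rt();print(p,s['t'],s['wrist_force'])
for X in [(.66,0,.24),(.51,-.277,.24)]: go(X,-27.6+90)
```

```text
[0.225  0.6886 0.2384] 0.15 [-0.1025 -0.2223  0.2432]
{'tx': np.float64(-0.0006), 'ty': np.float64(-0.5195), 'tz': np.float64(0.6273), 'spin': [0.166, 'or', -2.976]} jaw now 71.9 j7 -1.9
{'tx': np.float64(-0.0001), 'ty': np.float64(-0.8293), 'tz': np.float64(0.5707), 'spin': [0.166, 'or', -2.976]} jaw now 71.9 j7 -1.9
```

Request:
arm_command(
  targets=[
    {"tx":0.0,"ty":-0.02,"tz":0.04,"spin":0.0,"hand":-1.0},
    {"tx":0.0,"ty":-0.04,"tz":0.09,"spin":0.0,"hand":-1.0},
    {"tx":0.0,"ty":-0.06,"tz":0.135,"spin":0.0,"hand":-1.0},
    {"tx":0.0,"ty":-0.08,"tz":0.18,"spin":0.0,"hand":-1.0},
    {"tx":0.0,"ty":-0.1,"tz":0.225,"spin":0.0,"hand":-1.0},
    {"tx":0.0,"ty":-0.12,"tz":0.27,"spin":0.0,"hand":-1.0},
    {"tx":0.0,"ty":-0.14,"tz":0.315,"spin":0.0,"hand":-1.0},
    {"tx":0.0,"ty":-0.16,"tz":0.36,"spin":0.0,"hand":-1.0},
    {"tx":0.0,"ty":-0.18,"tz":0.4,"spin":0.0,"hand":-1.0},
    {"tx":0.0,"ty":-0.2,"tz":0.44,"spin":0.0,"hand":-1.0},
  ],
)

```text
t: 1.15
ee_pos: [0.5824, 0.3606, 0.239]
orientation: [-121.0, 90.0, -139.1]
wrist_force: [-0.2, 0.3, 0.1]
grip_width: 1.003
```

Run:
```python
from h import *
p,R,s=Rt();print(p,s['t'],s['wrist_force'])
for X in [(.66,0,.24),(.51,-.277,.24)]: go(X,-27.6+90)
```

```text
[0.5824 0.3606 0.239 ] 1.15 [-0.2015  0.251   0.1344]
{'tx': np.float64(-0.0009), 'ty': np.float64(-0.3186), 'tz': np.float64(0.1858), 'spin': [0.166, 'or', -2.976]} jaw now 71.9 j7 38.8
{'tx': np.float64(-0.0008), 'ty': np.float64(-0.6285), 'tz': np.float64(0.1294), 'spin': [0.166, 'or', -2.976]} jaw now 71.9 j7 38.8
```

Request:
arm_command(
  targets=[
    {"tx":0.0,"ty":-0.04,"tz":0.02,"spin":0.0,"hand":-1.0},
    {"tx":0.0,"ty":-0.085,"tz":0.04,"spin":0.0,"hand":-1.0},
    {"tx":0.0,"ty":-0.13,"tz":0.06,"spin":0.0,"hand":-1.0},
    {"tx":0.0,"ty":-0.175,"tz":0.08,"spin":0.0,"hand":-1.0},
    {"tx":0.0,"ty":-0.22,"tz":0.1,"spin":0.0,"hand":-1.0},
    {"tx":0.0,"ty":-0.265,"tz":0.12,"spin":0.0,"hand":-1.0},
    {"tx":0.0,"ty":-0.31,"tz":0.14,"spin":0.0,"hand":-1.0},
    {"tx":0.0,"ty":-0.355,"tz":0.15,"spin":0.0,"hand":-1.0},
    {"tx":0.0,"ty":-0.4,"tz":0.15,"spin":0.0,"hand":-1.0},
    {"tx":0.0,"ty":-0.44,"tz":0.15,"spin":0.0,"hand":-1.0},
  ],
)

```text
t: 2.15
ee_pos: [0.5863, -0.1053, 0.2391]
orientation: [-110.4, 89.9, -128.6]
wrist_force: [-0.2, -1.2, 0.0]
grip_width: 0.997
```

Request:
arm_command(
  targets=[
    {"tx":0.0,"ty":-0.04,"tz":0.0,"spin":0.05,"hand":-1.0},
    {"tx":0.0,"ty":-0.08,"tz":0.0,"spin":0.1,"hand":-1.0},
    {"tx":0.0,"ty":-0.12,"tz":-0.01,"spin":0.16,"hand":-1.0},
    {"tx":0.0,"ty":-0.16,"tz":-0.02,"spin":0.16,"hand":-1.0},
    {"tx":0.0,"ty":-0.19,"tz":-0.02,"spin":0.16,"hand":-1.0},
    {"tx":0.0,"ty":-0.19,"tz":-0.02,"spin":0.16,"hand":-1.0},
    {"tx":0.0,"ty":-0.19,"tz":-0.02,"spin":0.16,"hand":-1.0},
  ],
)

```text
t: 2.85
ee_pos: [0.5088, -0.2774, 0.2392]
orientation: [141.4, 90.0, 114.0]
wrist_force: [0.6, -0.1, 0.1]
grip_width: 1.002
```

Run:
```python
from h import *
p,R,s=Rt();print(p,s['t'],s['wrist_force'])
np.save('w1.npy',np.array(env.camera_params('wrist'),dtype=object),allow_pickle=True)
im=env.snapshot('wrist');cv2.imwrite('pics/w1.png',im[:,:,::-1])
go((.4975,-.2705,.013),62.3)
```

```text
[ 0.5088 -0.2774  0.2392] 2.85 [ 0.6078 -0.0689  0.0725]
{'tx': np.float64(0.2261), 'ty': np.float64(-0.0007), 'tz': np.float64(-0.0131), 'spin': [0.008, 'or', -3.133]} jaw now 62.8 j7 92.4
```

View pics/w1.png

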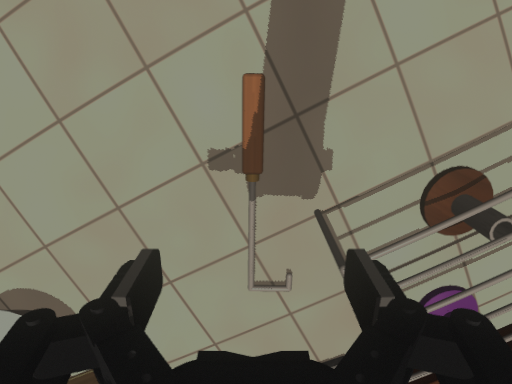

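The wrist view shows the orange handle from (254,74) to (253,174), the rod running to the corner at (251,286) and the lip at (289,271). Now measuring it against the top view.

Run:
```python
from h import *
c=cam('wrist',np.load('w1.npy',allow_pickle=True).item());T=cam('top')
im=cv2.imread('pics/w1.png')
m=cv2.inRange(cv2.cvtColor(im,cv2.COLOR_BGR2HSV)[60:185,225:285],(3,110,30),(20,255,255))
cs=max(cv2.findContours(m,0,cv2.CHAIN_APPROX_NONE)[0],key=cv2.contourArea)+np.array([[225,60]])
r=cv2.minAreaRect(cs);print(r)
b=cv2.boxPoints(r);
for z in(.011,.022): print(z,[plane(c,q,z)[:2] for q in b],plane(c,r[0],z))
for q in [(253,180),(251.5,286),(289,287),(289.5,271)]: print(plane(c,q,.011))
q=plane(c,(251.5,286),.011)-plane(c,(253,185),.011);print(np.degrees(np.arctan2(q[1],q[0])))
k=3.5;tp=lambda x,y:((x+.5)/k-.5+180,(y+.5)/k-.5+90)
print('corner',tri((c,(251.5,286)),(T,tp(712,265))),'handle',tri((c,r[0]),(T,(350.3,232.3))))
# stand mouth from here
print('mouth',tri((c,(503,232)),(T,tp(369,237))))
```

```text
((252.7469024658203, 127.45890808105469), (21.027511596679688, 107.18209838867188), 0.8550973534584045)
0.011 [array([ 0.532 , -0.3037]), array([ 0.4273, -0.2462]), array([ 0.4378, -0.2265]), array([ 0.5437, -0.282 ])] [ 0.4828 -0.2632  0.011 ]
0.022 [array([ 0.5291, -0.3017]), array([ 0.4275, -0.2459]), array([ 0.4378, -0.2268]), array([ 0.5404, -0.2807])] [ 0.4813 -0.2625  0.022 ]
[ 0.5373 -0.2911  0.011 ]
[ 0.667  -0.3605  0.011 ]
[ 0.6914 -0.3171  0.011 ]
[ 0.6692 -0.3059  0.011 ]
-28.155461376094486
corner (array([ 0.6688, -0.3617,  0.0083]), [0.0003204596302750224, 0.0003204596302750454]) handle (array([ 0.4823, -0.2632,  0.0173]), [0.0004742119076976211, 0.00047421190769766745])
mouth (array([ 0.6806, -0.0783,  0.089 ]), [0.0010498537861926005, 0.001049853786192519])
```

Request:
arm_command(
  targets=[
    {"tx":0.04,"ty":0.0,"tz":-0.009,"spin":0.016,"hand":-1.0},
    {"tx":0.08,"ty":0.0,"tz":-0.018,"spin":0.016,"hand":-1.0},
    {"tx":0.12,"ty":0.0,"tz":-0.018,"spin":0.016,"hand":-1.0},
    {"tx":0.16,"ty":0.0,"tz":-0.018,"spin":0.016,"hand":-1.0},
    {"tx":0.19,"ty":0.0,"tz":-0.018,"spin":0.016,"hand":-1.0},
    {"tx":0.21,"ty":0.0,"tz":-0.018,"spin":0.016,"hand":-1.0},
    {"tx":0.22,"ty":0.0,"tz":-0.018,"spin":0.016,"hand":-1.0},
    {"tx":0.223,"ty":0.0,"tz":-0.018,"spin":0.016,"hand":-1.0},
    {"tx":0.223,"ty":0.0,"tz":-0.018,"spin":0.016,"hand":-1.0},
  ],
)

```text
t: 3.8
ee_pos: [0.494, -0.268, 0.0165]
orientation: [41.9, 90.0, 13.8]
wrist_force: [0.6, -0.1, 0.3]
grip_width: 0.997
```

Request:
arm_command(
  targets=[
    {"tx":0.0,"ty":0.0,"tz":0.0,"spin":0.0,"hand":0.0},
    {"tx":0.0,"ty":0.0,"tz":0.0,"spin":0.0,"hand":0.3},
    {"tx":0.0,"ty":0.0,"tz":0.0,"spin":0.0,"hand":0.6},
    {"tx":0.0,"ty":0.0,"tz":0.0,"spin":0.0,"hand":1.0},
    {"tx":0.0,"ty":0.0,"tz":0.0,"spin":0.0,"hand":1.0},
    {"tx":0.0,"ty":0.0,"tz":0.0,"spin":0.0,"hand":1.0},
    {"tx":0.0,"ty":0.0,"tz":0.0,"spin":0.0,"hand":1.0},
  ],
  grip_force=60,
)

```text
t: 4.5
ee_pos: [0.4936, -0.2689, 0.0171]
orientation: [3.8, 89.9, -24.4]
wrist_force: [-0.3, 0.6, 5.5]
grip_width: 0.262
```

Run:
```python
from h import *
p,R,s=Rt();print(p,yawof(R),s['t'],s['wrist_force'],s['torque'],s['grip_width']*85)
```

```text
[ 0.4936 -0.2689  0.0171] 61.810312078288014 4.5 [-0.2942  0.5638  5.5236] [ 0.0513  0.1469 -0.0285] 22.290793482138728
```

Request:
arm_command(
  targets=[
    {"tx":-0.01,"ty":0.0,"tz":0.0,"spin":0.0,"hand":1.0},
    {"tx":-0.022,"ty":0.0,"tz":0.0,"spin":0.0,"hand":1.0},
    {"tx":-0.022,"ty":0.0,"tz":0.0,"spin":0.0,"hand":1.0},
    {"tx":-0.022,"ty":0.0,"tz":0.0,"spin":0.0,"hand":1.0},
    {"tx":-0.022,"ty":-0.007,"tz":-0.023,"spin":0.0,"hand":1.0},
    {"tx":-0.022,"ty":-0.014,"tz":-0.046,"spin":0.0,"hand":1.0},
    {"tx":-0.022,"ty":-0.021,"tz":-0.07,"spin":0.0,"hand":1.0},
    {"tx":-0.022,"ty":-0.028,"tz":-0.091,"spin":0.0,"hand":1.0},
    {"tx":-0.022,"ty":-0.028,"tz":-0.091,"spin":0.0,"hand":1.0},
  ],
)

```text
t: 5.4
ee_pos: [0.3946, -0.2489, 0.0379]
orientation: [-176.6, 89.6, 155.1]
wrist_force: [-0.4, 0.0, -1.6]
grip_width: 0.263
```

Run:
```python
from h import *
p,R,s=Rt();print(p,yawof(R),s['t'],s['wrist_force'],s['torque'],s['grip_width']*85)
go((.4,-.25,.039),90)
c=cam('wrist');im=env.snapshot('wrist');cv2.imwrite('pics/w2.png',im[:,:,::-1])
im=env.snapshot('scene');crop(im,80,130,310,290,3.4,'pics/s2.png')
```

```text
[ 0.3946 -0.2489  0.0379] 61.69897931318227 5.4 [-0.3832  0.0039 -1.6466] [ 0.0484  0.0108 -0.0108] 22.331572387598197
{'tx': np.float64(-0.0011), 'ty': np.float64(0.0016), 'tz': np.float64(0.0053), 'spin': [-0.494, 'or', 2.648]} jaw now 61.7 j7 97.9
```

View pics/w2.png

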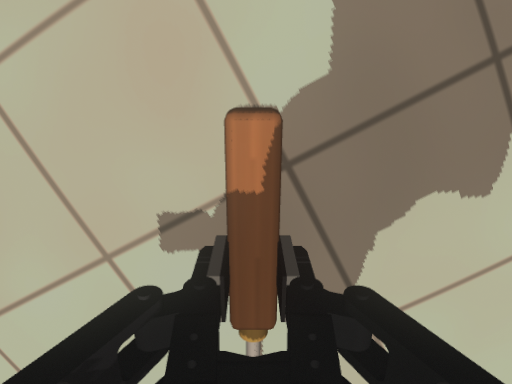

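View pics/s2.png

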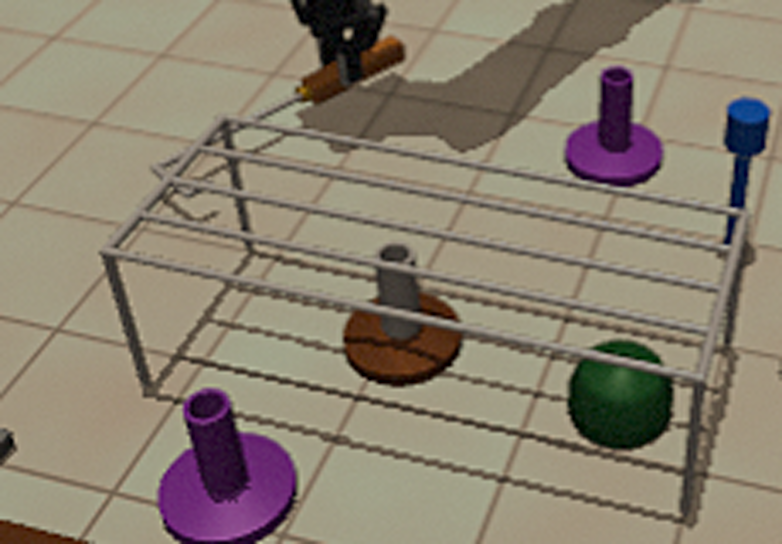

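The hook is firmly held at mid-handle (254,220 in the wrist view) and looks level. Next I rotate it to heading 0.

Request:
arm_command(
  targets=[
    {"tx":0.0,"ty":0.0,"tz":0.0,"spin":-0.1,"hand":1.0},
    {"tx":0.0,"ty":0.0,"tz":0.0,"spin":-0.2,"hand":1.0},
    {"tx":0.0,"ty":0.0,"tz":0.0,"spin":-0.3,"hand":1.0},
    {"tx":0.0,"ty":0.0,"tz":0.0,"spin":-0.4,"hand":1.0},
    {"tx":0.0,"ty":0.0,"tz":0.0,"spin":-0.494,"hand":1.0},
    {"tx":0.0,"ty":0.0,"tz":0.0,"spin":-0.494,"hand":1.0},
    {"tx":0.0,"ty":0.0,"tz":0.0,"spin":-0.494,"hand":1.0},
  ],
)

```text
t: 6.2
ee_pos: [0.4016, -0.2509, 0.0383]
orientation: [-22.1, 89.9, -22.0]
wrist_force: [-0.3, 0.8, -1.9]
grip_width: 0.256
```

Run:
```python
from h import *
p,R,s=Rt();print(p,yawof(R),s['t'],s['wrist_force'],s['torque'],s['grip_width']*85)
im=env.snapshot('top');crop(im,230,110,400,260,4.5,'pics/t3.png')
go((.43,-.156,.039),90)
```

```text
[ 0.4016 -0.2509  0.0383] 90.1280283490072 6.2 [-0.3035  0.8244 -1.8858] [0.0716 0.0014 0.0192] 21.792040500159835
{'tx': np.float64(-0.0007), 'ty': np.float64(0.0943), 'tz': np.float64(0.0285), 'spin': [0.003, 'or', -3.138]} jaw now 90.2 j7 113.3
```

View pics/t3.png

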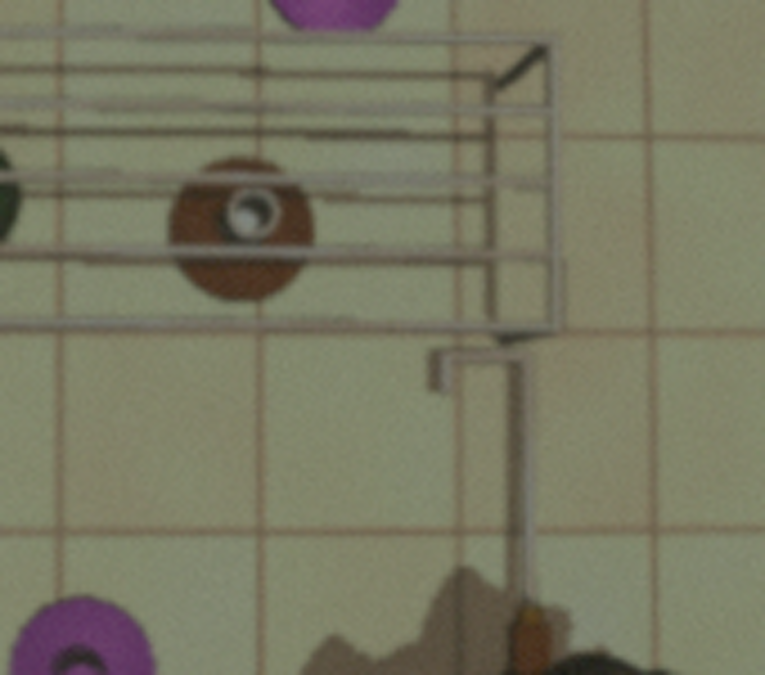

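Run:
```python
from h import *
T=cam('top');k=4.5;tp=lambda x,y:((x+.5)/k-.5+230,(y+.5)/k-.5+110)
for n,q,z in [('corner',(528,356),.033),('lip corner',(439,356),.033),('lip end',(440,390),.033),('rod mid',(530,500),.033),('foot',(241,229),.01),('mouth',(251,214),.09)]: print(n,plane(T,tp(*q),z))
```

```text
corner [ 0.6019 -0.2511  0.033 ]
lip corner [ 0.6019 -0.1967  0.033 ]
lip end [ 0.5814 -0.1971  0.033 ]
rod mid [ 0.5151 -0.2515  0.033 ]
foot [ 0.6812 -0.0794  0.01  ]
mouth [ 0.6803 -0.0782  0.09  ]
```

Request:
arm_command(
  targets=[
    {"tx":0.0,"ty":0.0,"tz":-0.01,"spin":0.0,"hand":1.0},
    {"tx":0.0,"ty":0.012,"tz":-0.01,"spin":0.0,"hand":1.0},
    {"tx":0.0,"ty":0.03,"tz":-0.008,"spin":0.0,"hand":1.0},
    {"tx":0.0,"ty":0.05,"tz":0.005,"spin":0.0,"hand":1.0},
    {"tx":0.0,"ty":0.07,"tz":0.02,"spin":0.0,"hand":1.0},
    {"tx":0.0,"ty":0.085,"tz":0.035,"spin":0.0,"hand":1.0},
    {"tx":0.0,"ty":0.091,"tz":0.05,"spin":0.0,"hand":1.0},
    {"tx":0.0,"ty":0.091,"tz":0.06,"spin":0.0,"hand":1.0},
    {"tx":0.0,"ty":0.091,"tz":0.07,"spin":0.0,"hand":1.0},
    {"tx":0.0,"ty":0.091,"tz":0.07,"spin":0.0,"hand":1.0},
  ],
)

```text
t: 7.25
ee_pos: [0.4717, -0.1602, 0.0384]
orientation: [-21.1, 89.8, -21.0]
wrist_force: [-0.1, -0.1, -1.5]
grip_width: 0.255
```

Run:
```python
from h import *
p,R,s=Rt();print(p,yawof(R),s['t'],s['wrist_force'],s['torque'],s['grip_width']*85)
im=env.snapshot('top');crop(im,230,110,400,260,4.5,'pics/t4.png')
im=env.snapshot('scene');crop(im,80,130,310,290,3.4,'pics/s4.png')
go((.5435,-.160,.039),90)
```

```text
[ 0.4717 -0.1602  0.0384] 90.08273835134263 7.25 [-0.053  -0.1252 -1.4894] [-0.0386 -0.0258  0.0143] 21.663025376109317
{'tx': np.float64(-0.0008), 'ty': np.float64(0.0), 'tz': np.float64(0.0745), 'spin': [0.001, 'or', -3.141]} jaw now 90.0 j7 104.9
```

View pics/t4.png

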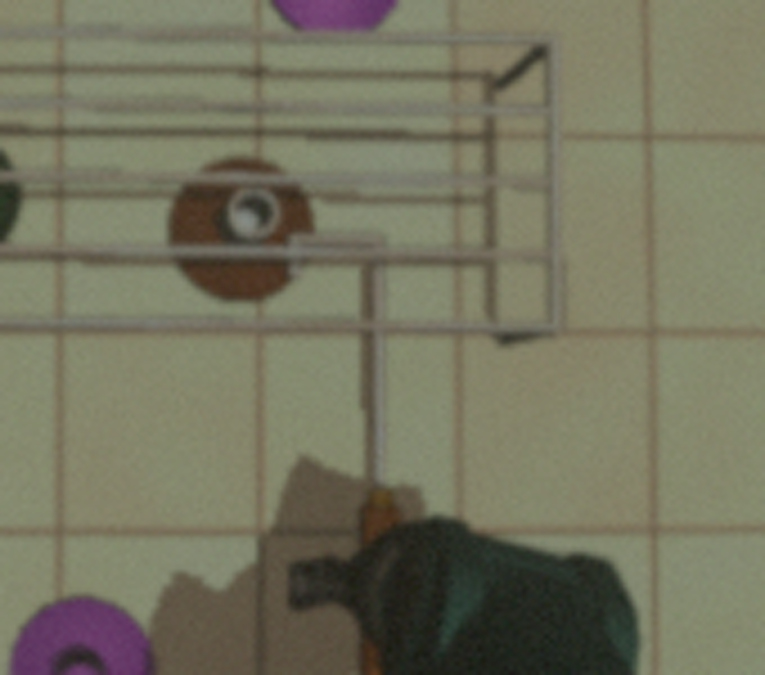

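View pics/s4.png

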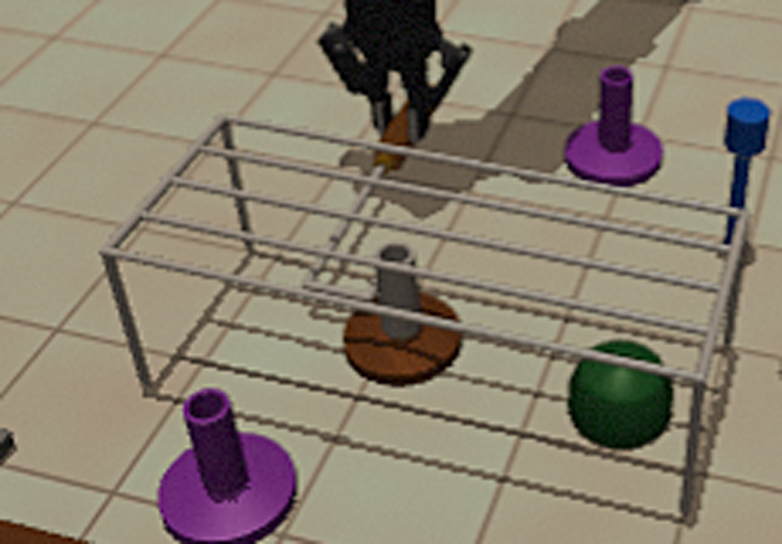

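The hook is under the rack and to the right of the tube: lip at (293,255) and tube mouth at (251,214) in the crop, so there's clearance. Pushing on past the tube.

Request:
arm_command(
  targets=[
    {"tx":0.0,"ty":0.0,"tz":0.015,"spin":0.0,"hand":1.0},
    {"tx":0.0,"ty":0.0,"tz":0.03,"spin":0.0,"hand":1.0},
    {"tx":0.0,"ty":0.0,"tz":0.045,"spin":0.0,"hand":1.0},
    {"tx":0.0,"ty":0.0,"tz":0.06,"spin":0.0,"hand":1.0},
    {"tx":0.0,"ty":0.0,"tz":0.074,"spin":0.0,"hand":1.0},
    {"tx":0.0,"ty":0.0,"tz":0.074,"spin":0.0,"hand":1.0},
    {"tx":0.0,"ty":0.0,"tz":0.074,"spin":0.0,"hand":1.0},
  ],
)

```text
t: 8.05
ee_pos: [0.5425, -0.1592, 0.0381]
orientation: [174.2, 89.9, 174.3]
wrist_force: [-0.7, 0.6, -2.1]
grip_width: 0.255
```

Run:
```python
from h import *
p,R,s=Rt();print(p,yawof(R),s['t'],s['wrist_force'],s['torque'],s['grip_width']*85)
im=env.snapshot('top');crop(im,230,110,400,260,4.5,'pics/t5.png')
```

```text
[ 0.5425 -0.1592  0.0381] 90.09862881718311 8.05 [-0.7013  0.59   -2.0891] [-0.0024  0.0643  0.0248] 21.66448796501253
```

View pics/t5.png

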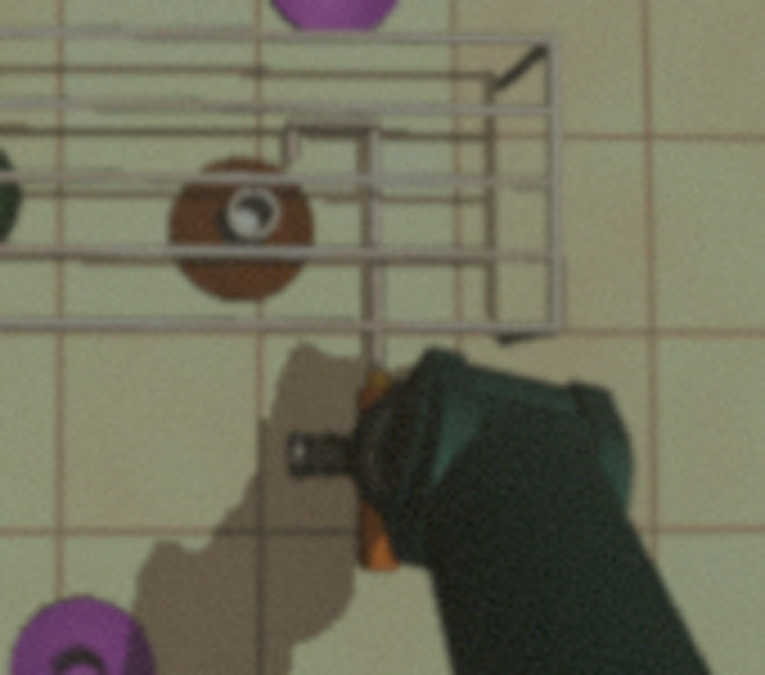

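Request:
arm_command(
  targets=[
    {"tx":0.0,"ty":0.0,"tz":0.0,"spin":-0.08,"hand":1.0},
    {"tx":0.0,"ty":0.0,"tz":0.0,"spin":-0.16,"hand":1.0},
    {"tx":0.0,"ty":0.0,"tz":0.0,"spin":-0.24,"hand":1.0},
    {"tx":0.0,"ty":0.0,"tz":0.0,"spin":-0.32,"hand":1.0},
    {"tx":0.0,"ty":0.0,"tz":0.0,"spin":-0.39,"hand":1.0},
    {"tx":0.0,"ty":0.0,"tz":0.0,"spin":-0.39,"hand":1.0},
    {"tx":0.0,"ty":0.0,"tz":0.0,"spin":-0.39,"hand":1.0},
  ],
)

```text
t: 8.8
ee_pos: [0.5425, -0.1591, 0.0382]
orientation: [152.3, 89.9, 174.6]
wrist_force: [0.9, -0.1, -1.7]
grip_width: 0.258
```

Run:
```python
from h import *
p,R,s=Rt();print(p,yawof(R),s['t'],s['wrist_force'],s['torque'],s['grip_width']*85)
im=env.snapshot('top');crop(im,230,110,400,260,4.5,'pics/t6.png')
im=env.snapshot('scene');crop(im,80,130,310,290,3.4,'pics/s6.png')
```

```text
[ 0.5425 -0.1591  0.0382] 112.35765149321675 8.8 [ 0.9349 -0.1212 -1.6691] [-0.0197  0.0317  0.0009] 21.96139287211464
```

View pics/t6.png

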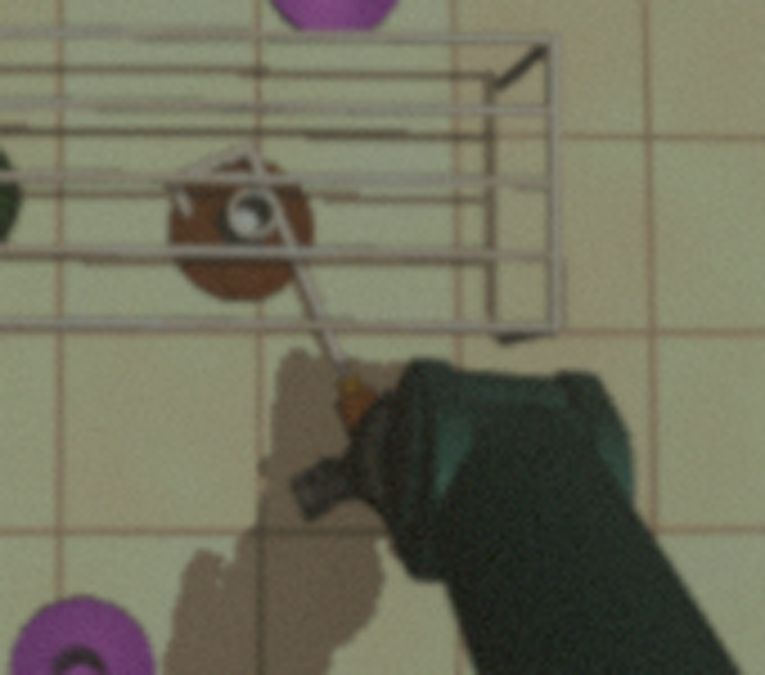

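View pics/s6.png

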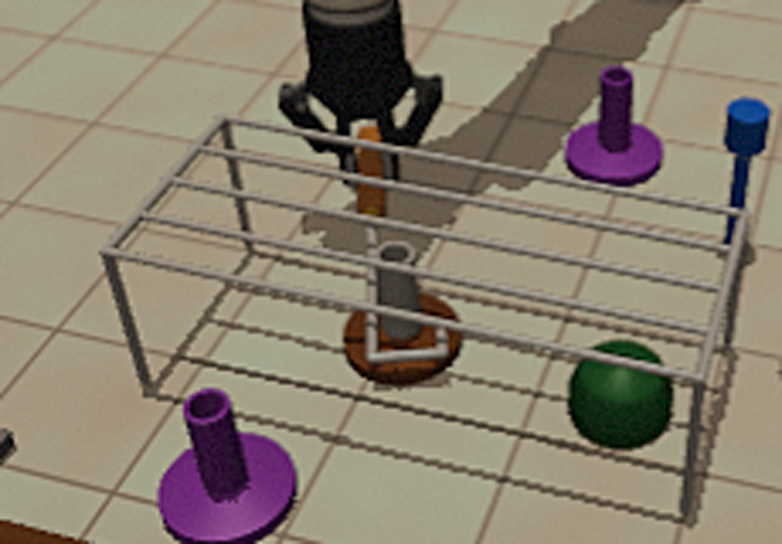

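The tube (251,214 in the top crop) sits inside the hook with the crossbar behind it. Pulling back slowly along the hook.

Request:
arm_command(
  targets=[
    {"tx":0.0,"ty":0.0,"tz":-0.008,"spin":0.0,"hand":1.0},
    {"tx":0.0,"ty":0.0,"tz":-0.015,"spin":0.0,"hand":1.0},
    {"tx":0.0,"ty":0.0,"tz":-0.02,"spin":0.0,"hand":1.0},
    {"tx":0.0,"ty":0.0,"tz":-0.023,"spin":0.0,"hand":1.0},
    {"tx":0.0,"ty":0.0,"tz":-0.026,"spin":0.0,"hand":1.0},
    {"tx":0.0,"ty":0.0,"tz":-0.029,"spin":0.0,"hand":1.0},
    {"tx":0.0,"ty":0.0,"tz":-0.032,"spin":0.0,"hand":1.0},
    {"tx":0.0,"ty":0.0,"tz":-0.035,"spin":0.0,"hand":1.0},
    {"tx":0.0,"ty":0.0,"tz":-0.039,"spin":0.0,"hand":1.0},
    {"tx":0.0,"ty":0.0,"tz":-0.043,"spin":0.0,"hand":1.0},
  ],
)

```text
t: 9.9
ee_pos: [0.5037, -0.1755, 0.0383]
orientation: [-21.9, 90.0, 0.5]
wrist_force: [1.0, 0.2, -2.2]
grip_width: 0.256
```

Run:
```python
from h import *
p,R,s=Rt();print(p,yawof(R),s['t'],s['wrist_force'],s['torque'],s['grip_width']*85)
im=env.snapshot('top');crop(im,230,110,400,260,4.5,'pics/t7.png')
im=env.snapshot('scene');crop(im,80,130,310,290,3.4,'pics/s7.png')
```

```text
[ 0.5037 -0.1755  0.0383] 112.47787820075516 9.9 [ 1.0275  0.239  -2.1538] [ 0.0612 -0.3084 -0.0591] 21.778509474403997
```

View pics/t7.png

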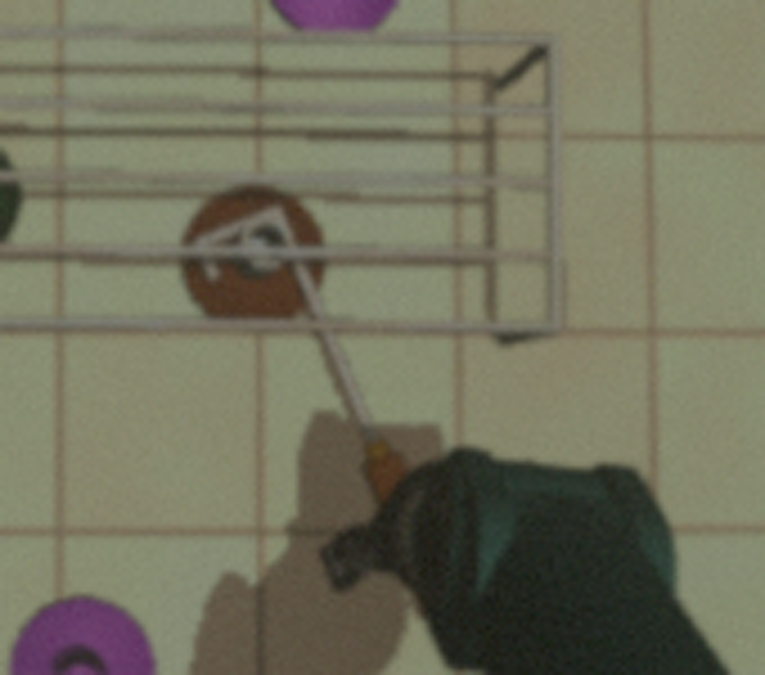

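View pics/s7.png

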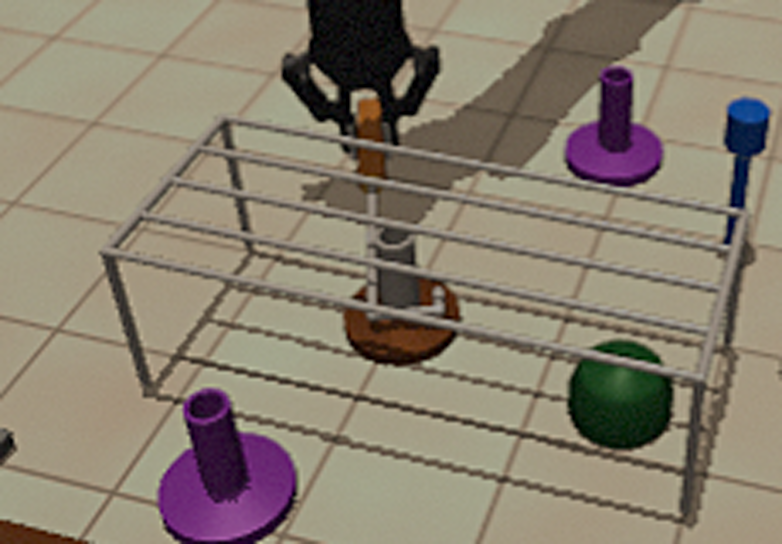

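It slides upright with the hook. Continuing the pull.

Request:
arm_command(
  targets=[
    {"tx":0.0,"ty":0.0,"tz":-0.005,"spin":0.0,"hand":1.0},
    {"tx":0.0,"ty":0.0,"tz":-0.01,"spin":0.0,"hand":1.0},
    {"tx":0.0,"ty":0.0,"tz":-0.016,"spin":0.0,"hand":1.0},
    {"tx":0.0,"ty":0.0,"tz":-0.022,"spin":0.0,"hand":1.0},
    {"tx":0.0,"ty":0.0,"tz":-0.028,"spin":0.0,"hand":1.0},
    {"tx":0.0,"ty":0.0,"tz":-0.034,"spin":0.0,"hand":1.0},
    {"tx":0.0,"ty":0.0,"tz":-0.04,"spin":0.0,"hand":1.0},
    {"tx":0.0,"ty":0.0,"tz":-0.046,"spin":0.0,"hand":1.0},
    {"tx":0.0,"ty":0.0,"tz":-0.052,"spin":0.0,"hand":1.0},
    {"tx":0.0,"ty":0.0,"tz":-0.058,"spin":0.0,"hand":1.0},
  ],
)

```text
t: 11.0
ee_pos: [0.4498, -0.1978, 0.0383]
orientation: [-26.3, 90.0, -3.8]
wrist_force: [1.1, 1.3, -2.5]
grip_width: 0.255
```

Request:
arm_command(
  targets=[
    {"tx":0.0,"ty":0.0,"tz":-0.006,"spin":0.0,"hand":1.0},
    {"tx":0.0,"ty":0.0,"tz":-0.012,"spin":0.0,"hand":1.0},
    {"tx":0.0,"ty":0.0,"tz":-0.018,"spin":0.0,"hand":1.0},
    {"tx":0.0,"ty":0.0,"tz":-0.024,"spin":0.0,"hand":1.0},
    {"tx":0.0,"ty":0.0,"tz":-0.03,"spin":0.0,"hand":1.0},
    {"tx":0.0,"ty":0.0,"tz":-0.036,"spin":0.0,"hand":1.0},
    {"tx":0.0,"ty":0.0,"tz":-0.042,"spin":0.0,"hand":1.0},
    {"tx":0.0,"ty":0.0,"tz":-0.048,"spin":0.0,"hand":1.0},
    {"tx":0.0,"ty":0.0,"tz":-0.054,"spin":0.0,"hand":1.0},
    {"tx":0.0,"ty":0.0,"tz":-0.058,"spin":0.0,"hand":1.0},
  ],
)

```text
t: 12.0
ee_pos: [0.3959, -0.22, 0.0383]
orientation: [154.8, 90.0, 177.2]
wrist_force: [1.5, 1.2, -2.1]
grip_width: 0.26
```

Run:
```python
from h import *
p,R,s=Rt();print(p,yawof(R),s['t'],s['wrist_force'],s['torque'],s['grip_width']*85)
im=env.snapshot('top');crop(im,230,110,400,260,4.5,'pics/t8.png')
im=env.snapshot('scene');crop(im,80,130,310,290,3.4,'pics/s8.png')
```

```text
[ 0.3959 -0.22    0.0383] 112.44972268336025 12.0 [ 1.4772  1.2127 -2.1225] [ 0.0625 -0.3605 -0.0767] 22.071147798837803
```

View pics/t8.png

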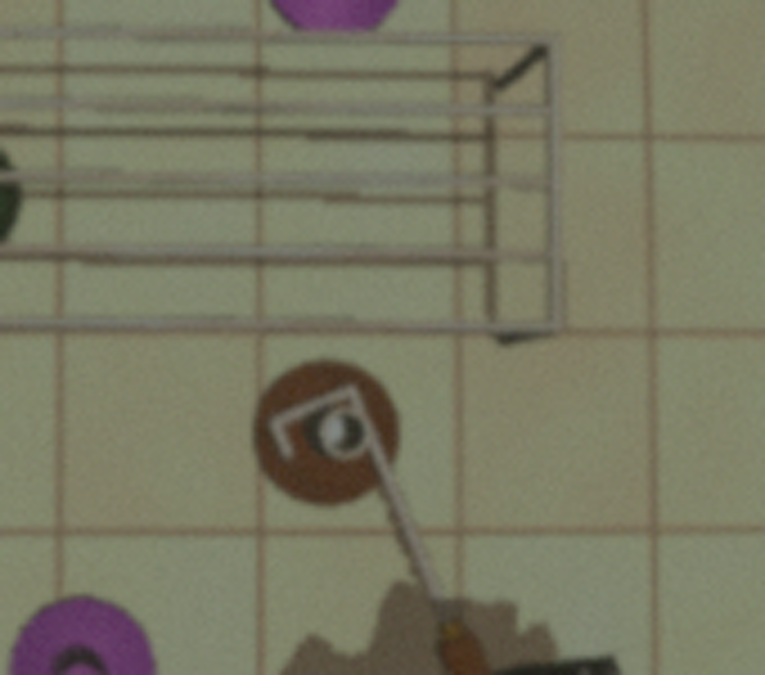

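View pics/s8.png

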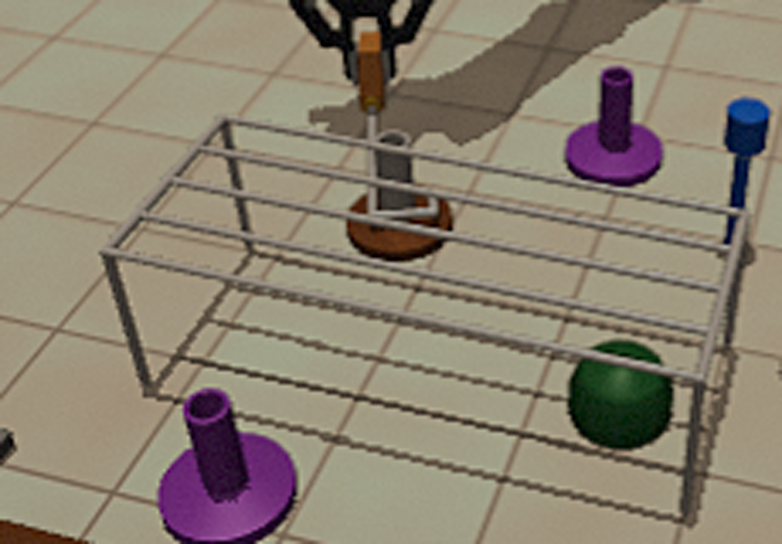

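Run:
```python
from h import *
T=cam('top');k=4.5;tp=lambda x,y:((x+.5)/k-.5+230,(y+.5)/k-.5+110)
print(plane(T,tp(327,432),.011),plane(T,tp(341,431),.09),plane(T,tp(352,391),.033))
```

```text
[ 0.5563 -0.1315  0.011 ] [ 0.5567 -0.1288  0.09  ] [ 0.5808 -0.1438  0.033 ]
```

Request:
arm_command(
  targets=[
    {"tx":0.0,"ty":0.0,"tz":-0.005,"spin":0.0,"hand":1.0},
    {"tx":0.0,"ty":0.0,"tz":-0.01,"spin":0.0,"hand":1.0},
    {"tx":0.0,"ty":0.0,"tz":-0.01,"spin":0.0,"hand":1.0},
    {"tx":0.0,"ty":0.0,"tz":-0.01,"spin":0.0,"hand":1.0},
    {"tx":0.0,"ty":0.0,"tz":-0.005,"spin":0.0,"hand":1.0},
    {"tx":0.0,"ty":0.001,"tz":0.002,"spin":0.0,"hand":1.0},
    {"tx":0.0,"ty":0.001,"tz":0.008,"spin":0.0,"hand":1.0},
    {"tx":0.0,"ty":0.001,"tz":0.014,"spin":0.0,"hand":1.0},
    {"tx":0.0,"ty":0.001,"tz":0.014,"spin":0.0,"hand":1.0},
    {"tx":0.0,"ty":0.001,"tz":0.014,"spin":0.0,"hand":1.0},
  ],
)

```text
t: 13.1
ee_pos: [0.4094, -0.2133, 0.0383]
orientation: [140.3, 90.0, 162.8]
wrist_force: [0.4, 0.2, -1.6]
grip_width: 0.26
```

Run:
```python
from h import *
p,R,s=Rt();print(p,yawof(R),s['t'],s['wrist_force'],s['torque'],s['grip_width']*85)
im=env.snapshot('top');crop(im,230,110,400,260,4.5,'pics/t9.png')
```

```text
[ 0.4094 -0.2133  0.0383] 112.50430400329199 13.1 [ 0.4281  0.2385 -1.5723] [0.0197 0.0959 0.0333] 22.081699555367376
```

View pics/t9.png

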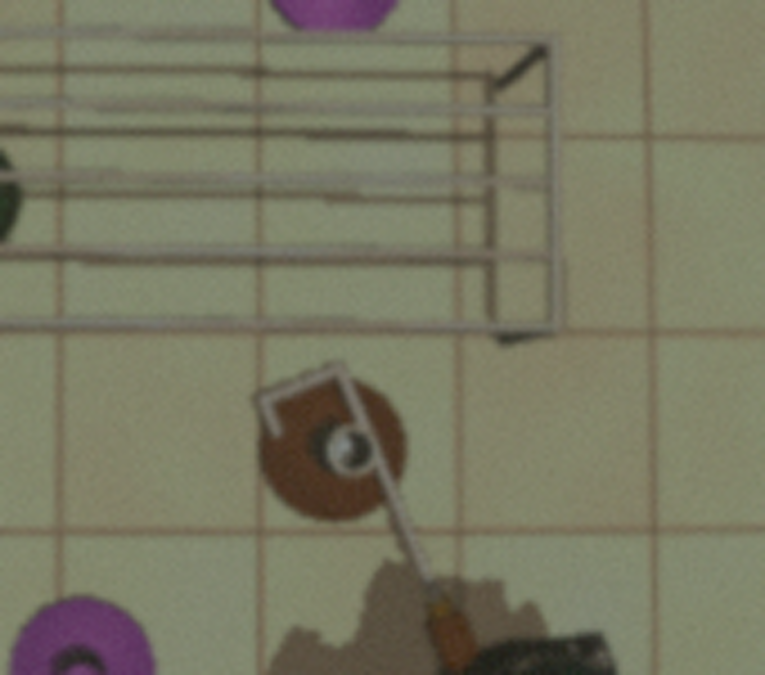

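Request:
arm_command(
  targets=[
    {"tx":0.0,"ty":0.0,"tz":0.0,"spin":0.08,"hand":1.0},
    {"tx":0.0,"ty":0.0,"tz":0.0,"spin":0.16,"hand":1.0},
    {"tx":0.0,"ty":0.0,"tz":0.0,"spin":0.24,"hand":1.0},
    {"tx":0.0,"ty":0.0,"tz":0.0,"spin":0.32,"hand":1.0},
    {"tx":0.0,"ty":0.0,"tz":0.0,"spin":0.393,"hand":1.0},
    {"tx":0.0,"ty":0.0,"tz":0.0,"spin":0.393,"hand":1.0},
    {"tx":0.0,"ty":0.0,"tz":0.0,"spin":0.393,"hand":1.0},
  ],
)

```text
t: 13.85
ee_pos: [0.4089, -0.2136, 0.0383]
orientation: [-175.4, 90.0, -175.3]
wrist_force: [0.1, 0.4, -1.9]
grip_width: 0.258
```

Request:
arm_command(
  targets=[
    {"tx":0.0,"ty":-0.01,"tz":-0.006,"spin":0.0,"hand":1.0},
    {"tx":0.0,"ty":-0.022,"tz":-0.014,"spin":0.0,"hand":1.0},
    {"tx":0.0,"ty":-0.04,"tz":-0.02,"spin":0.0,"hand":1.0},
    {"tx":0.0,"ty":-0.065,"tz":-0.02,"spin":0.0,"hand":1.0},
    {"tx":0.0,"ty":-0.09,"tz":-0.02,"spin":0.0,"hand":1.0},
    {"tx":0.0,"ty":-0.115,"tz":-0.02,"spin":0.0,"hand":1.0},
    {"tx":0.0,"ty":-0.13,"tz":-0.02,"spin":0.0,"hand":1.0},
    {"tx":0.0,"ty":-0.13,"tz":-0.02,"spin":0.0,"hand":1.0},
    {"tx":0.01,"ty":-0.13,"tz":-0.02,"spin":0.0,"hand":1.0},
    {"tx":0.01,"ty":-0.13,"tz":-0.02,"spin":0.0,"hand":1.0},
  ],
)

```text
t: 14.85
ee_pos: [0.3883, -0.3411, 0.0271]
orientation: [129.9, 89.8, 130.0]
wrist_force: [-0.3, 1.5, -2.2]
grip_width: 0.26
```

Run:
```python
from h import *
p,R,s=Rt();print(p,yawof(R),s['t'],s['wrist_force'],s['torque'],s['grip_width']*85)
im=env.snapshot('top');crop(im,230,110,400,260,4.5,'pics/t10.png')
im=env.snapshot('scene');crop(im,80,130,310,290,3.4,'pics/s10.png')
```

```text
[ 0.3883 -0.3411  0.0271] 90.0783466136614 14.85 [-0.2507  1.5496 -2.1842] [0.002  0.0302 0.0085] 22.119157931761986
```

View pics/t10.png

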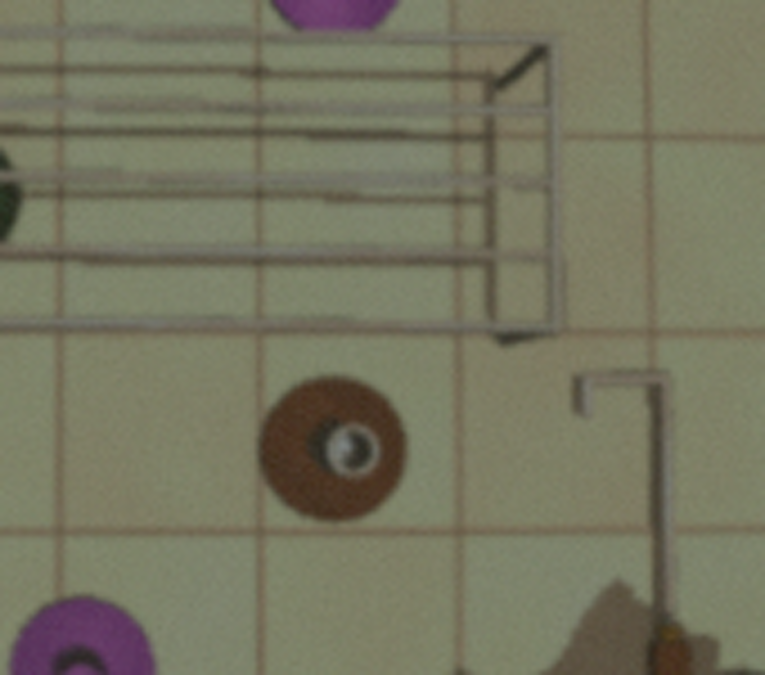

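View pics/s10.png

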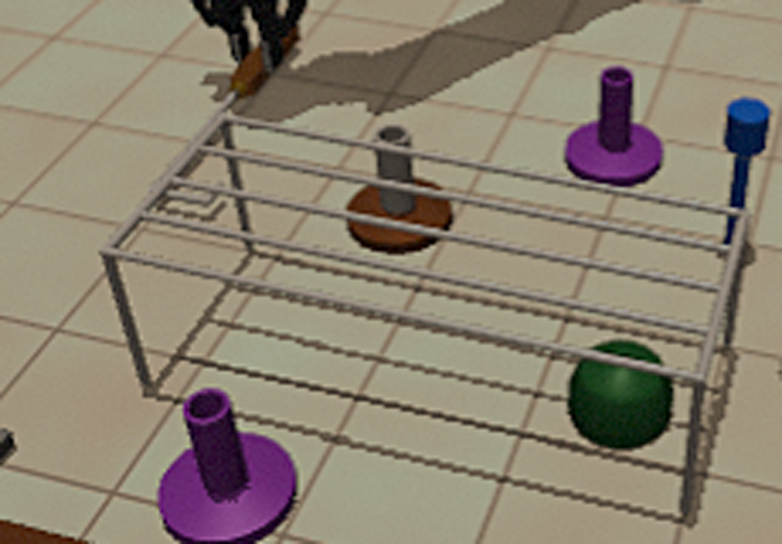

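The stand is upright and clear at (335,448), and the hook is free to its right with the lip at (580,395). Lowering the hook slowly.

Request:
arm_command(
  targets=[
    {"tx":0.004,"ty":0.0,"tz":0.0,"spin":0.0,"hand":1.0},
    {"tx":0.007,"ty":0.0,"tz":0.0,"spin":0.0,"hand":1.0},
    {"tx":0.009,"ty":0.0,"tz":0.0,"spin":0.0,"hand":1.0},
    {"tx":0.0105,"ty":0.0,"tz":0.0,"spin":0.0,"hand":1.0},
    {"tx":0.0105,"ty":0.0,"tz":0.0,"spin":0.0,"hand":1.0},
  ],
)

```text
t: 15.45
ee_pos: [0.3891, -0.3433, 0.0177]
orientation: [131.9, 90.0, 131.9]
wrist_force: [-0.1, 0.4, -1.2]
grip_width: 0.26
```

Request:
arm_command(
  targets=[
    {"tx":0.0008,"ty":0.0,"tz":0.0,"spin":0.0,"hand":1.0},
    {"tx":0.0008,"ty":0.0,"tz":0.0,"spin":0.0,"hand":0.4},
    {"tx":0.0,"ty":0.0,"tz":0.0,"spin":0.0,"hand":0.3},
    {"tx":0.0,"ty":0.0,"tz":0.0,"spin":0.0,"hand":0.2},
    {"tx":0.0,"ty":0.0,"tz":0.0,"spin":0.0,"hand":0.0},
    {"tx":0.0,"ty":0.0,"tz":0.0,"spin":0.0,"hand":-0.3},
    {"tx":0.0,"ty":0.0,"tz":0.0,"spin":0.0,"hand":-0.3},
    {"tx":-0.01,"ty":0.0,"tz":0.0,"spin":0.0,"hand":-0.3},
    {"tx":-0.03,"ty":0.0,"tz":0.0,"spin":0.0,"hand":-0.3},
    {"tx":-0.06,"ty":0.0,"tz":0.0,"spin":0.0,"hand":-0.3},
  ],
)

```text
t: 16.45
ee_pos: [0.3883, -0.3427, 0.0779]
orientation: [143.0, 89.8, 143.0]
wrist_force: [0.4, -0.5, -0.1]
grip_width: 0.649
```

Request:
arm_command(
  targets=[
    {"tx":-0.04,"ty":0.0,"tz":0.0,"spin":0.0,"hand":-0.3},
    {"tx":-0.08,"ty":0.0,"tz":0.01,"spin":0.0,"hand":-0.5},
    {"tx":-0.12,"ty":0.02,"tz":0.03,"spin":0.0,"hand":-1.0},
    {"tx":-0.16,"ty":0.03,"tz":0.05,"spin":0.0,"hand":-1.0},
    {"tx":-0.2,"ty":0.04,"tz":0.07,"spin":0.0,"hand":-1.0},
    {"tx":-0.2,"ty":0.06,"tz":0.1,"spin":0.0,"hand":-1.0},
    {"tx":-0.2,"ty":0.06,"tz":0.1,"spin":0.0,"hand":-1.0},
    {"tx":-0.2,"ty":0.06,"tz":0.1,"spin":0.0,"hand":-1.0},
  ],
)

```text
t: 17.25
ee_pos: [0.4892, -0.2825, 0.2783]
orientation: [166.6, 90.0, 166.7]
wrist_force: [0.5, -0.5, 0.2]
grip_width: 1.0
```

Run:
```python
from h import *
p,R,s=Rt();print(p,yawof(R),s['t'],s['wrist_force'],s['joints'])
np.save('w11.npy',np.array(env.camera_params('wrist'),dtype=object),allow_pickle=True)
im=env.snapshot('wrist');cv2.imwrite('pics/w11.png',im[:,:,::-1])
im=env.snapshot('scene');crop(im,80,110,310,270,3.4,'pics/s11.png')
```

```text
[ 0.4892 -0.2825  0.2783] 90.09426041490603 17.25 [ 0.4639 -0.5202  0.2482] [ 29.7135  19.8489  -5.5865 110.716    2.4909  49.5552 112.9345]
```

View pics/w11.png

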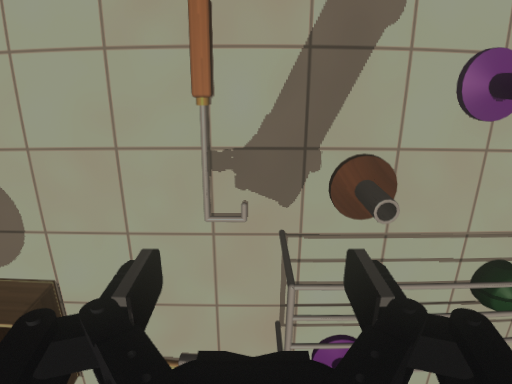

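View pics/s11.png

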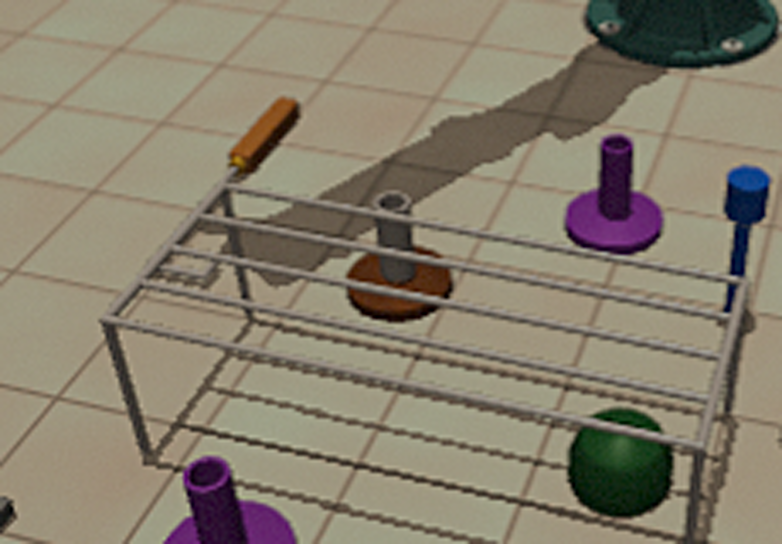

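Run:
```python
from h import *
c=cam('wrist',np.load('w11.npy',allow_pickle=True).item());T=cam('top');S=cam('scene')
k=4.5;tp=lambda x,y:((x+.5)/k-.5+230,(y+.5)/k-.5+110)
sp=lambda x,y:((x+.5)/3.4-.5+80,(y+.5)/3.4-.5+110)
w=(386.5,211);t=tp(351,449);s_=sp(394,202)
print(tri((c,w),(T,t)),tri((c,w),(S,s_)),tri((T,t),(S,s_)),plane(c,w,.09),plane(T,t,.09),plane(S,s_,.09))
print('hook',[plane(c,q,.011) for q in [(207,217),(244,217),(200,48)]])
im=env.snapshot('top'); crop(im,230,110,400,270,4.5,'pics/t11.png')
go((.6,0,.3),90);go((.5,.29,.3),90)
```

```text
(array([ 0.546 , -0.1347,  0.0857]), [0.0006786449229742522, 0.0006786449229742092]) (array([ 0.544 , -0.1346,  0.0879]), [0.0008268682555514347, 0.0008268682555515484]) (array([ 0.5463, -0.1336,  0.09  ]), [0.0008651031855886705, 0.0008651031855886061]) [ 0.5435 -0.1363  0.09  ] [ 0.5465 -0.1345  0.09  ] [ 0.5461 -0.1328  0.09  ]
hook [array([ 0.586 , -0.3437,  0.011 ]), array([ 0.5858, -0.2937,  0.011 ]), array([ 0.3736, -0.3433,  0.011 ])]
{'tx': np.float64(-0.0229), 'ty': np.float64(0.2845), 'tz': np.float64(0.1118), 'spin': [-0.003, 'or', 3.139]} jaw now 89.9 j7 112.9
{'tx': np.float64(-0.0227), 'ty': np.float64(0.5742), 'tz': np.float64(0.0111), 'spin': [-0.003, 'or', 3.139]} jaw now 89.9 j7 112.9
```

View pics/t11.png

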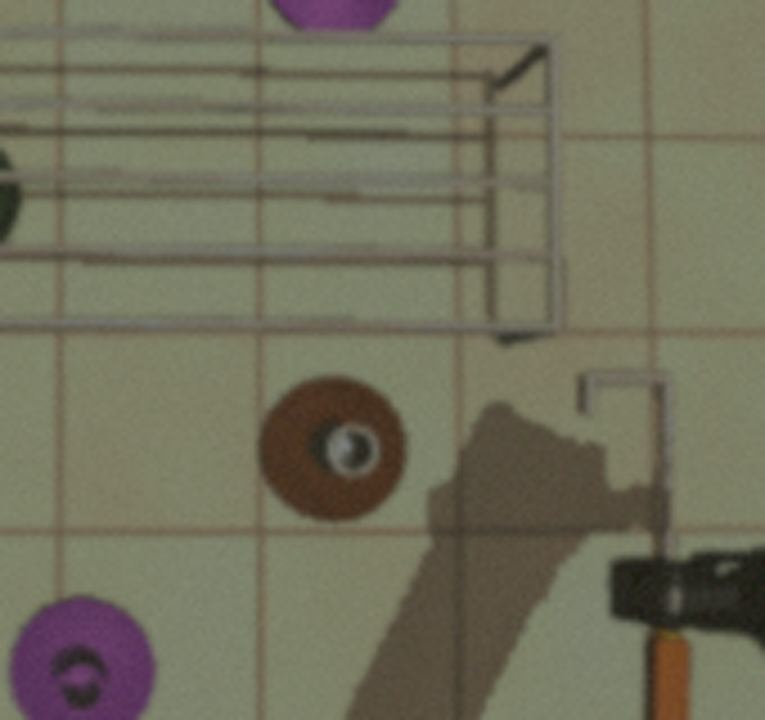

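Hook flat on the console (corner at 662,380 in the crop), stand upright at (335,448). Moving over to the dauber.

Request:
arm_command(
  targets=[
    {"tx":-0.01,"ty":0.045,"tz":0.02,"spin":0.0,"hand":-1.0},
    {"tx":-0.02,"ty":0.09,"tz":0.04,"spin":0.0,"hand":-1.0},
    {"tx":-0.02,"ty":0.135,"tz":0.06,"spin":0.0,"hand":-1.0},
    {"tx":-0.02,"ty":0.18,"tz":0.075,"spin":0.0,"hand":-1.0},
    {"tx":-0.02,"ty":0.225,"tz":0.085,"spin":0.0,"hand":-1.0},
    {"tx":-0.02,"ty":0.27,"tz":0.09,"spin":0.0,"hand":-1.0},
    {"tx":-0.02,"ty":0.315,"tz":0.085,"spin":0.0,"hand":-1.0},
    {"tx":-0.02,"ty":0.36,"tz":0.075,"spin":0.0,"hand":-1.0},
    {"tx":-0.02,"ty":0.405,"tz":0.06,"spin":0.0,"hand":-1.0},
    {"tx":-0.02,"ty":0.45,"tz":0.05,"spin":0.0,"hand":-1.0},
  ],
)

```text
t: 18.4
ee_pos: [0.538, 0.1664, 0.2972]
orientation: [-144.5, 89.9, -144.7]
wrist_force: [0.6, -0.5, -1.0]
grip_width: 0.999
```

Request:
arm_command(
  targets=[
    {"tx":0.0,"ty":0.04,"tz":-0.01,"spin":0.0,"hand":-1.0},
    {"tx":0.0,"ty":0.08,"tz":-0.03,"spin":0.0,"hand":-1.0},
    {"tx":0.0,"ty":0.12,"tz":-0.04,"spin":0.0,"hand":-1.0},
    {"tx":0.0,"ty":0.12,"tz":-0.04,"spin":0.0,"hand":-1.0},
    {"tx":0.0,"ty":0.12,"tz":-0.04,"spin":0.0,"hand":-1.0},
    {"tx":0.0,"ty":0.12,"tz":-0.04,"spin":0.0,"hand":-1.0},
  ],
)

```text
t: 19.0
ee_pos: [0.5002, 0.284, 0.2972]
orientation: [-108.2, 89.9, -108.5]
wrist_force: [-0.1, -0.7, -0.4]
grip_width: 0.997
```

Run:
```python
from h import *
p,R,s=Rt();print(p,yawof(R),s['t'],s['wrist_force'],s['joints'])
np.save('w12.npy',np.array(env.camera_params('wrist'),dtype=object),allow_pickle=True)
im=env.snapshot('wrist');cv2.imwrite('pics/w12.png',im[:,:,::-1])
```

```text
[0.5002 0.284  0.2972] 89.78226674990783 19.0 [-0.1374 -0.7094 -0.4165] [-22.1639  20.0518 -15.6454 107.9285   6.7352  52.9973  48.8039]
```

View pics/w12.png

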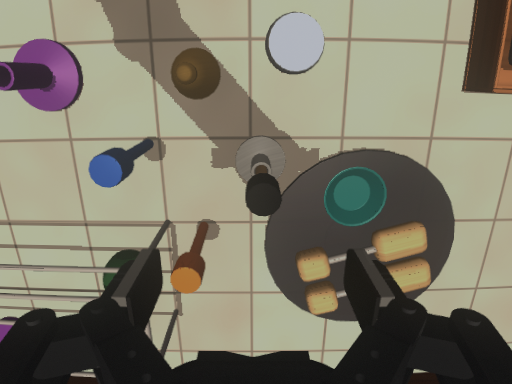

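Run:
```python
from h import *
c=cam('wrist',np.load('w12.npy',allow_pickle=True).item());T=cam('top');S=cam('scene')
im=cv2.imread('pics/w12.png')
m=cv2.inRange(cv2.cvtColor(im,cv2.COLOR_BGR2HSV)[165:225,235:282],(0,0,0),(180,255,45))
cs=max(cv2.findContours(m,0,2)[0],key=cv2.contourArea)+np.array([[235,165]])
M=cv2.moments(cs);w=(M['m10']/M['m00'],M['m01']/M['m00']);print(w,cv2.boundingRect(cs))
t=(136.3,217.7);s=(358.9,177.8)
print(tri((c,w),(T,t)),tri((c,w),(S,s)),tri((c,w),(T,t),(S,s)))
print(plane(c,w,.137),plane(T,t,.137),plane(S,s,.137))
crop(im[:,:,::-1],215,120,315,230,5,'pics/w12c.png')
go((.5255,.292,.126),90)
```

```text
(266.9244355019003, 193.15202325061477) (247, 173, 35, 43)
(array([0.5266, 0.2965, 0.1257]), [0.0021991493976278834, 0.0021991493976277186]) (array([0.5245, 0.2958, 0.1349]), [0.0021790910922076336, 0.002179091092207593]) (array([0.525 , 0.2946, 0.1342]), [0.0033732263013554775, 0.0025596933650447917, 0.0013212605001442844])
[0.5239 0.2978 0.137 ] [0.5258 0.2912 0.137 ] [0.5275 0.2932 0.137 ]
{'tx': np.float64(0.1713), 'ty': np.float64(0.0086), 'tz': np.float64(0.0252), 'spin': [-0.004, 'or', 3.137]} jaw now 89.7 j7 48.8
```

View pics/w12c.png

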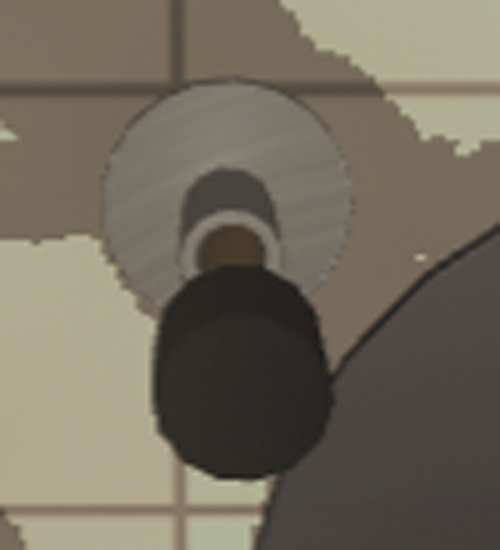

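Run:
```python
from h import *
c=cam('wrist',np.load('w12.npy',allow_pickle=True).item());T=cam('top');S=cam('scene')
w=(263.1,194);t=(136.3,217.7);s=(358.9,177.8)
print(tri((c,w),(T,t)),tri((c,w),(S,s)),tri((c,w),(T,t),(S,s)))
print(plane(c,w,.137),plane(c,(263.6,199.2),.154),'foot',plane(c,(260.2,159.6),.004))
go((.5257,.2925,.126),90)
```

```text
(array([0.5261, 0.2936, 0.1316]), [0.0009054787525397381, 0.0009054787525398073]) (array([0.5253, 0.2938, 0.1354]), [0.0003681701889989588, 0.00036817018899897665]) (array([0.5255, 0.2932, 0.135 ]), [0.0010255105533923802, 0.0013892366431265213, 0.0005243228378466549])
[0.5248 0.2942 0.137 ] [0.5236 0.2941 0.154 ] foot [0.5235 0.2938 0.004 ]
{'tx': np.float64(0.1713), 'ty': np.float64(0.0091), 'tz': np.float64(0.0254), 'spin': [-0.004, 'or', 3.137]} jaw now 89.7 j7 48.8
```

The black-headed dauber (263,194) stands in the chrome socket; the blue (106,170) and orange (186,273) ones are the look-alikes. Descending on the black one.

Request:
arm_command(
  targets=[
    {"tx":0.03,"ty":0.009,"tz":0.025,"spin":0.0,"hand":-1.0},
    {"tx":0.07,"ty":0.009,"tz":0.025,"spin":0.0,"hand":-1.0},
    {"tx":0.11,"ty":0.009,"tz":0.025,"spin":0.0,"hand":-1.0},
    {"tx":0.14,"ty":0.009,"tz":0.025,"spin":0.0,"hand":-1.0},
    {"tx":0.16,"ty":0.009,"tz":0.025,"spin":0.0,"hand":-1.0},
    {"tx":0.17,"ty":0.009,"tz":0.025,"spin":0.0,"hand":-1.0},
    {"tx":0.171,"ty":0.009,"tz":0.025,"spin":0.0,"hand":-1.0},
    {"tx":0.171,"ty":0.009,"tz":0.025,"spin":0.0,"hand":-1.0},
  ],
)

```text
t: 19.85
ee_pos: [0.5255, 0.295, 0.1275]
orientation: [18.1, 89.9, 18.0]
wrist_force: [0.6, 0.2, 1.0]
grip_width: 1.0
```

Request:
arm_command(
  targets=[
    {"tx":0.0,"ty":0.0,"tz":0.0,"spin":0.0,"hand":-0.3},
    {"tx":0.0,"ty":0.0,"tz":0.0,"spin":0.0,"hand":0.0},
    {"tx":0.0,"ty":0.0,"tz":0.0,"spin":0.0,"hand":0.2},
    {"tx":0.0,"ty":0.0,"tz":0.0,"spin":0.0,"hand":0.4},
    {"tx":0.0,"ty":0.0,"tz":0.0,"spin":0.0,"hand":1.0},
    {"tx":0.0,"ty":0.0,"tz":0.0,"spin":0.0,"hand":1.0},
    {"tx":0.0,"ty":0.0,"tz":0.0,"spin":0.0,"hand":1.0},
  ],
  grip_force=25,
)

```text
t: 20.55
ee_pos: [0.5251, 0.2951, 0.1276]
orientation: [-23.8, 89.9, -23.8]
wrist_force: [-0.5, -2.0, 6.0]
grip_width: 0.392
```

Run:
```python
from h import *
p,R,s=Rt();print(p,yawof(R),s['t'],s['wrist_force'],s['torque'],s['grip_width']*85)
im=env.snapshot('scene');crop(im,250,100,450,250,3.9,'pics/s13.png')
im=env.snapshot('wrist');cv2.imwrite('pics/w13.png',im[:,:,::-1])
```

```text
[0.5251 0.2951 0.1276] 89.93575601505714 20.55 [-0.4691 -2.0026  5.9725] [-0.4547  0.1194  0.0123] 33.338636193305625
```

View pics/s13.png

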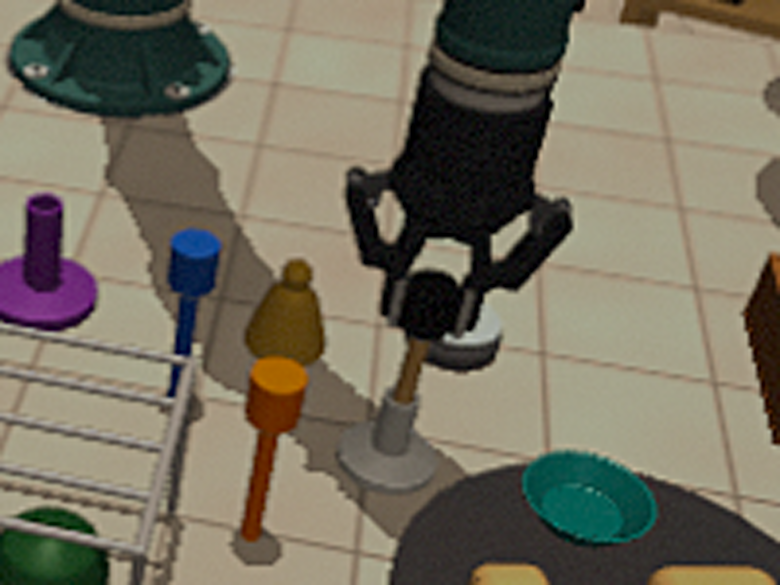

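View pics/w13.png

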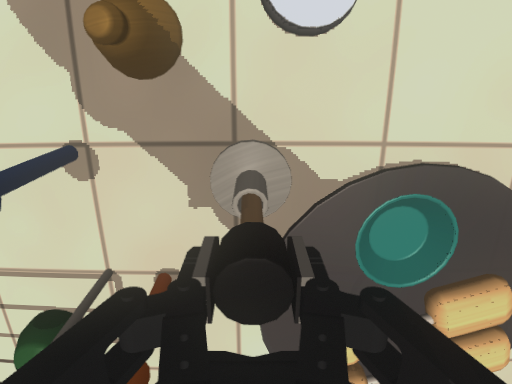

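Gripped at 33.3 mm (the head is 34 mm). The head is centred between the pads at (252,275), so I lift straight up.

Request:
arm_command(
  targets=[
    {"tx":-0.01,"ty":0.0,"tz":0.0,"spin":0.0,"hand":1.0},
    {"tx":-0.025,"ty":0.0,"tz":0.0,"spin":0.0,"hand":1.0},
    {"tx":-0.04,"ty":0.0,"tz":0.0,"spin":0.0,"hand":1.0},
    {"tx":-0.055,"ty":0.0,"tz":0.0,"spin":0.0,"hand":1.0},
    {"tx":-0.075,"ty":0.0,"tz":0.0,"spin":0.0,"hand":1.0},
    {"tx":-0.1,"ty":0.0,"tz":0.0,"spin":0.0,"hand":1.0},
    {"tx":-0.13,"ty":0.0,"tz":0.0,"spin":0.0,"hand":1.0},
    {"tx":-0.165,"ty":0.0,"tz":0.0,"spin":0.0,"hand":1.0},
    {"tx":-0.165,"ty":0.0,"tz":0.0,"spin":0.0,"hand":1.0},
    {"tx":-0.165,"ty":0.0,"tz":0.0,"spin":0.0,"hand":1.0},
  ],
)

```text
t: 21.65
ee_pos: [0.5249, 0.2959, 0.2938]
orientation: [32.7, 89.8, 32.7]
wrist_force: [0.7, -0.6, -0.0]
grip_width: 0.392
```

Run:
```python
from h import *
p,R,s=Rt();print(p,yawof(R),s['t'],s['wrist_force'],s['grip_width']*85)
im=env.snapshot('scene');crop(im,250,50,450,250,3,'pics/s14.png')
im=env.snapshot('wrist');cv2.imwrite('pics/w14.png',im[:,:,::-1])
for X in [(.60,.15,.293),(.62,0,.293),(.5455,-.134,.293)]: go(X,90)
```

```text
[0.5249 0.2959 0.2938] 89.9660964019354 21.65 [ 0.7048 -0.637  -0.0467] 33.277517771724376
{'tx': np.float64(-0.0016), 'ty': np.float64(-0.1449), 'tz': np.float64(0.0763), 'spin': [-0.001, 'or', 3.141]} jaw now 90.0 j7 49.0
{'tx': np.float64(-0.0015), 'ty': np.float64(-0.2949), 'tz': np.float64(0.0964), 'spin': [-0.001, 'or', 3.141]} jaw now 90.0 j7 49.0
{'tx': np.float64(-0.0013), 'ty': np.float64(-0.429), 'tz': np.float64(0.022), 'spin': [-0.001, 'or', 3.141]} jaw now 90.0 j7 49.0
```

View pics/s14.png

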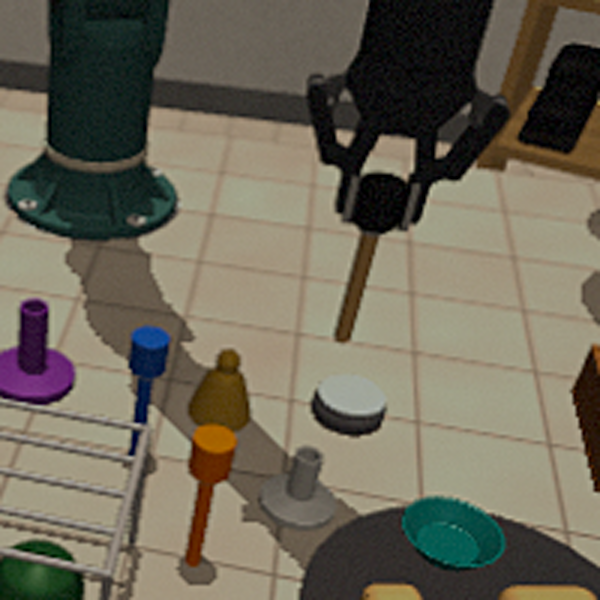

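View pics/w14.png

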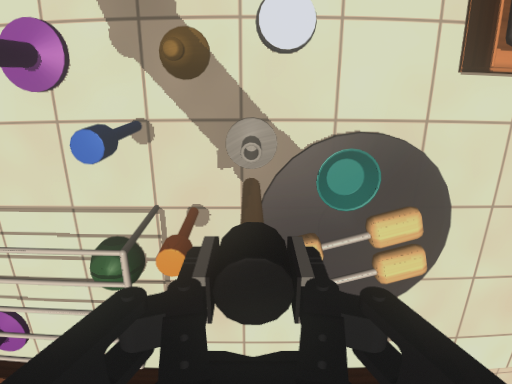

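Request:
arm_command(
  targets=[
    {"tx":-0.005,"ty":-0.04,"tz":0.015,"spin":0.0,"hand":1.0},
    {"tx":-0.01,"ty":-0.08,"tz":0.03,"spin":0.0,"hand":1.0},
    {"tx":-0.01,"ty":-0.12,"tz":0.045,"spin":0.0,"hand":1.0},
    {"tx":-0.01,"ty":-0.16,"tz":0.05,"spin":0.0,"hand":1.0},
    {"tx":-0.01,"ty":-0.2,"tz":0.05,"spin":0.0,"hand":1.0},
    {"tx":-0.01,"ty":-0.24,"tz":0.045,"spin":0.0,"hand":1.0},
    {"tx":-0.01,"ty":-0.28,"tz":0.04,"spin":0.0,"hand":1.0},
    {"tx":-0.01,"ty":-0.32,"tz":0.03,"spin":0.0,"hand":1.0},
    {"tx":-0.005,"ty":-0.36,"tz":0.02,"spin":0.0,"hand":1.0},
    {"tx":0.0,"ty":-0.39,"tz":0.02,"spin":0.0,"hand":1.0},
  ],
)

```text
t: 22.75
ee_pos: [0.5414, -0.0976, 0.2903]
orientation: [-170.1, 89.7, -170.3]
wrist_force: [-0.2, 0.5, -0.9]
grip_width: 0.389
```

Run:
```python
from h import *
p,R,s=Rt();print(p,yawof(R),s['t'],s['wrist_force'],s['grip_width']*85)
```

```text
[ 0.5414 -0.0976  0.2903] 89.80379419523172 22.75 [-0.1666  0.4674 -0.9242] 33.090021745434775
```

Request:
arm_command(
  targets=[
    {"tx":0.02,"ty":-0.02,"tz":0.0,"spin":0.0,"hand":1.0},
    {"tx":0.04,"ty":-0.04,"tz":0.0,"spin":0.0,"hand":1.0},
    {"tx":0.05,"ty":-0.04,"tz":0.0,"spin":0.0,"hand":1.0},
    {"tx":0.05,"ty":-0.04,"tz":0.0,"spin":0.0,"hand":1.0},
    {"tx":0.05,"ty":-0.04,"tz":0.0,"spin":0.0,"hand":1.0},
  ],
)

```text
t: 23.25
ee_pos: [0.5444, -0.1328, 0.2416]
orientation: [122.6, 89.9, 122.7]
wrist_force: [0.4, 0.7, -0.4]
grip_width: 0.388
```

Run:
```python
from h import *
p,R,s=Rt();print(p,yawof(R),s['t'],s['wrist_force'],s['grip_width']*85)
np.save('w15.npy',np.array(env.camera_params('wrist'),dtype=object),allow_pickle=True)
im=env.snapshot('wrist');cv2.imwrite('pics/w15.png',im[:,:,::-1])
p,R,s=Rt();print(p)
im=env.snapshot('scene');crop(im,120,60,280,210,4,'pics/s15.png')
im=env.snapshot('top');crop(im,230,110,400,260,4.5,'pics/t15.png')
```

```text
[ 0.5444 -0.1328  0.2416] 90.07745558094338 23.25 [ 0.4056  0.6719 -0.3725] 33.00849957442627
[ 0.5449 -0.1328  0.2422]
```

View pics/w15.png

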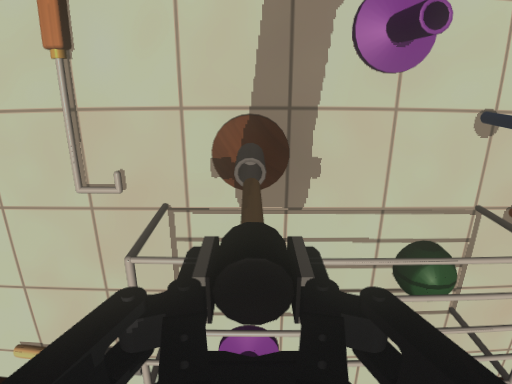

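View pics/s15.png

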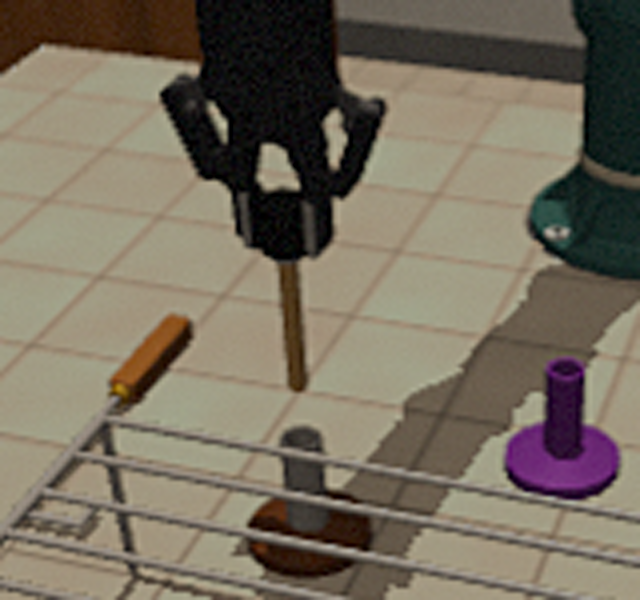

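View pics/t15.png

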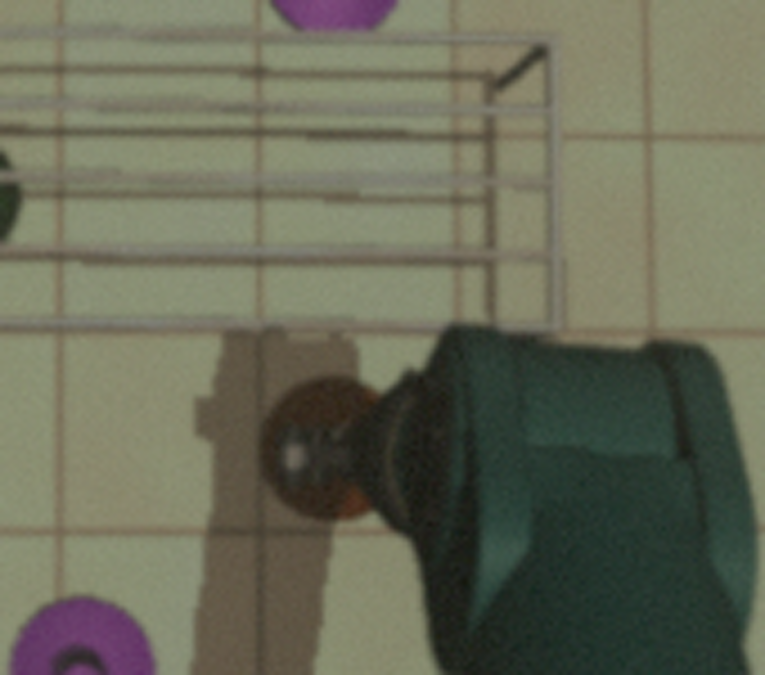

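Run:
```python
from h import *
im=cv2.imread('pics/w15.png')[:,:,::-1]
crop(im,205,110,300,230,6,'pics/w15c.png')
```

```text
(no output)
```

View pics/w15c.png

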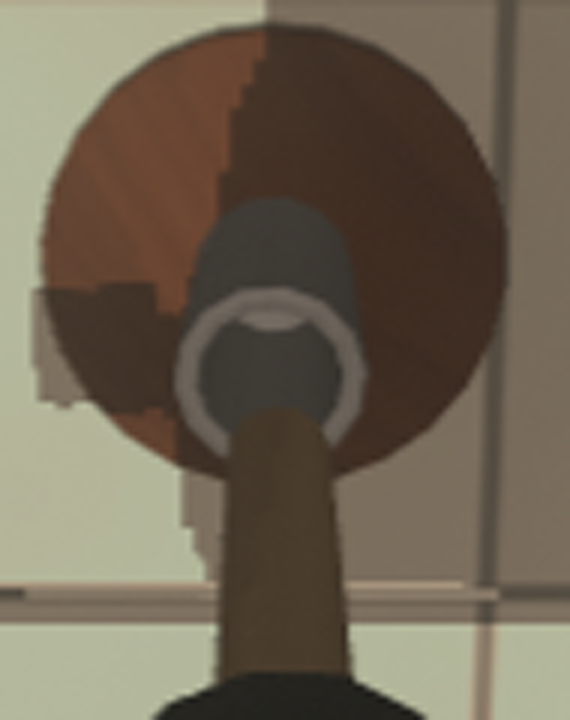

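Run:
```python
from h import *
c=cam('wrist',np.load('w15.npy',allow_pickle=True).item());S=cam('scene')
sp=lambda x,y:((x+.5)/4-.5+120,(y+.5)/4-.5+60)
tipw=(251.75,184.75); tips=sp(298,385); mw=(249.75,172.9); ms=sp(301,434)
print('tip',tri((c,tipw),(S,tips)),'mouth',tri((c,mw),(S,ms)))
print(plane(c,mw,.09),plane(S,ms,.09),'foot',plane(c,((275.5)/6+204.5,(250)/6+109.5),.012))
hs=sp(287,226)
for z in (.118,.128): print('tip at z',plane(c,tipw,z),plane(S,tips,z))
print('head scene',plane(S,hs,.253))
e=tri((c,mw),(S,ms))[0]-tri((c,tipw),(S,tips))[0];print('delta',e)
```

```text
tip (array([ 0.5434, -0.1336,  0.1313]), [0.0007688789402554581, 0.0007688789402554067]) mouth (array([ 0.5448, -0.1349,  0.0918]), [0.00012131202765267843, 0.00012131202765259382])
[ 0.5453 -0.1348  0.09  ] [ 0.5425 -0.1361  0.09  ] foot [ 0.5421 -0.1348  0.012 ]
tip at z [ 0.5474 -0.1329  0.118 ] [ 0.5254 -0.1428  0.118 ]
tip at z [ 0.5441 -0.1329  0.128 ] [ 0.5391 -0.1364  0.128 ]
head scene [ 0.5503 -0.1284  0.253 ]
delta [ 0.0014 -0.0013 -0.0394]
```

Tip (0.5434, -0.1336) and mouth (0.5448, -0.1349) agree to within 2 mm, and the bore leaves 4 mm of clearance. I correct by 1.5 mm and descend.

Request:
arm_command(
  targets=[
    {"tx":0.01,"ty":-0.0015,"tz":0.0015,"spin":0.0,"hand":1.0},
    {"tx":0.022,"ty":-0.0015,"tz":0.0015,"spin":0.0,"hand":1.0},
    {"tx":0.032,"ty":-0.0015,"tz":0.0015,"spin":0.0,"hand":1.0},
    {"tx":0.037,"ty":-0.0015,"tz":0.0015,"spin":0.0,"hand":1.0},
    {"tx":0.042,"ty":-0.0015,"tz":0.0015,"spin":0.0,"hand":1.0},
    {"tx":0.047,"ty":-0.0015,"tz":0.0015,"spin":0.0,"hand":1.0},
    {"tx":0.052,"ty":-0.0015,"tz":0.0015,"spin":0.0,"hand":1.0},
    {"tx":0.057,"ty":-0.0015,"tz":0.0015,"spin":0.0,"hand":1.0},
    {"tx":0.06,"ty":-0.0015,"tz":0.0015,"spin":0.0,"hand":1.0},
    {"tx":0.06,"ty":-0.0015,"tz":0.0015,"spin":0.0,"hand":1.0},
  ],
)

```text
t: 24.4
ee_pos: [0.5455, -0.136, 0.1814]
orientation: [169.5, 90.0, 169.4]
wrist_force: [-0.4, 0.4, -0.1]
grip_width: 0.389
```

Run:
```python
from h import *
p,R,s=Rt();print(p,s['t'],s['wrist_force'],s['grip_width']*85)
im=env.snapshot('wrist');crop(im,150,80,350,230,4,'pics/w16.png')
im=env.snapshot('scene');crop(im,120,60,280,210,4,'pics/s16.png')
```

```text
[ 0.5455 -0.136   0.1814] 24.4 [-0.4205  0.3779 -0.0853] 33.06637431851139
```

View pics/w16.png

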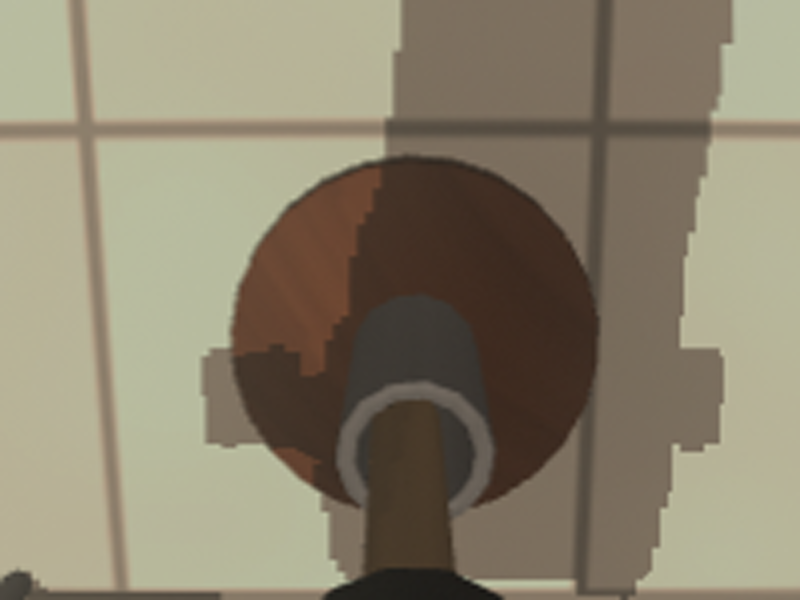

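View pics/s16.png

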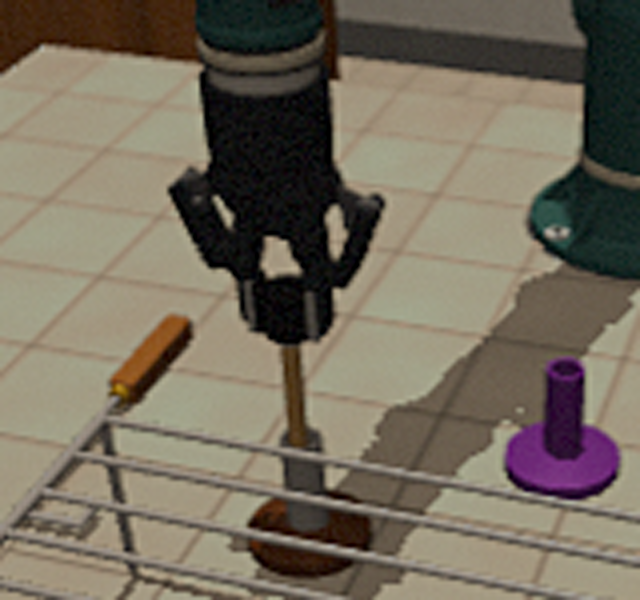

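The handle is in the mouth, a little toward -y. Nudging it +1.5 mm in y and continuing down.

Request:
arm_command(
  targets=[
    {"tx":0.004,"ty":0.0015,"tz":0.0,"spin":0.0,"hand":1.0},
    {"tx":0.01,"ty":0.0015,"tz":0.0,"spin":0.0,"hand":1.0},
    {"tx":0.016,"ty":0.0015,"tz":0.0,"spin":0.0,"hand":1.0},
    {"tx":0.022,"ty":0.0015,"tz":0.0,"spin":0.0,"hand":1.0},
    {"tx":0.028,"ty":0.0015,"tz":0.0,"spin":0.0,"hand":1.0},
    {"tx":0.033,"ty":0.0015,"tz":0.0,"spin":0.0,"hand":1.0},
    {"tx":0.038,"ty":0.0015,"tz":0.0,"spin":0.0,"hand":1.0},
    {"tx":0.042,"ty":0.0015,"tz":0.0,"spin":0.0,"hand":1.0},
    {"tx":0.044,"ty":0.0015,"tz":0.0,"spin":0.0,"hand":1.0},
    {"tx":0.044,"ty":0.0015,"tz":0.0,"spin":0.0,"hand":1.0},
  ],
)

```text
t: 25.5
ee_pos: [0.5456, -0.1345, 0.1375]
orientation: [168.9, 90.0, 168.8]
wrist_force: [-0.2, -0.2, 0.2]
grip_width: 0.391
```

Request:
arm_command(
  targets=[
    {"tx":0.002,"ty":0.0,"tz":0.0,"spin":0.0,"hand":1.0},
    {"tx":0.004,"ty":0.0,"tz":0.0,"spin":0.0,"hand":1.0},
    {"tx":0.004,"ty":0.0,"tz":0.0,"spin":0.0,"hand":1.0},
  ],
)

```text
t: 25.8
ee_pos: [0.5457, -0.1346, 0.1337]
orientation: [-175.1, 90.0, -175.2]
wrist_force: [0.3, -0.1, -0.6]
grip_width: 0.392
```

Run:
```python
from h import *
p,R,s=Rt();print(p,s['t'],s['wrist_force'],s['torque'],s['grip_width']*85)
im=env.snapshot('scene');crop(im,120,60,280,210,4,'pics/s17.png')
```

```text
[ 0.5457 -0.1346  0.1337] 25.8 [ 0.2599 -0.1218 -0.6358] [ 0.0066 -0.0151  0.0057] 33.33844086905476
```

View pics/s17.png

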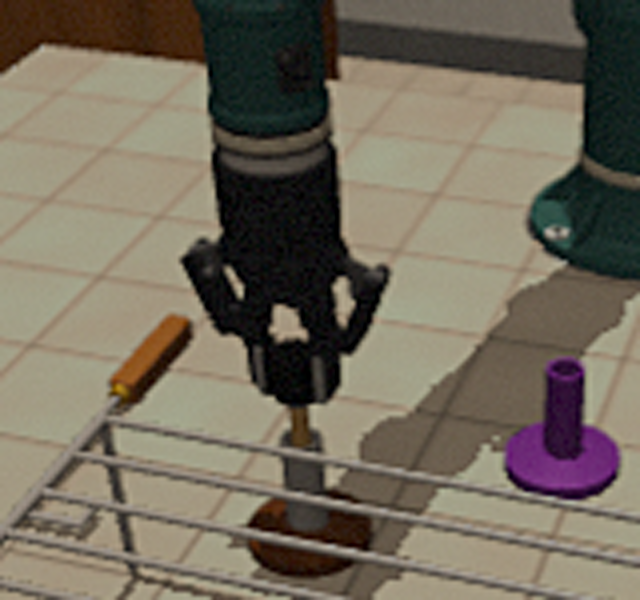

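Request:
arm_command(
  targets=[
    {"tx":0.001,"ty":0.0,"tz":0.0,"spin":0.0,"hand":1.0},
    {"tx":0.001,"ty":0.0,"tz":0.0,"spin":0.0,"hand":1.0},
  ],
)

```text
t: 26.05
ee_pos: [0.5458, -0.1346, 0.1328]
orientation: [-74.3, 90.0, -74.3]
wrist_force: [-0.2, -0.1, -0.3]
grip_width: 0.392
```

Request:
arm_command(
  targets=[
    {"tx":0.001,"ty":0.0,"tz":0.0,"spin":0.0,"hand":1.0},
    {"tx":0.001,"ty":0.0,"tz":0.0,"spin":0.0,"hand":1.0},
  ],
)

```text
t: 26.25
ee_pos: [0.5463, -0.1346, 0.1326]
orientation: [-14.7, 89.9, -14.7]
wrist_force: [-1.3, -0.2, 4.1]
grip_width: 0.393
```

Request:
arm_command(
  targets=[
    {"tx":0.001,"ty":0.0,"tz":0.0,"spin":0.0,"hand":1.0},
    {"tx":0.001,"ty":0.0,"tz":0.0,"spin":0.0,"hand":1.0},
  ],
)

```text
t: 26.45
ee_pos: [0.5468, -0.1349, 0.1324]
orientation: [-23.0, 89.9, -23.0]
wrist_force: [-2.2, -0.1, 11.1]
grip_width: 0.396
```

Force rises at z = 0.1325, so it has bottomed out. Relieving the load, then opening gently.

Request:
arm_command(
  targets=[
    {"tx":-0.002,"ty":0.0,"tz":0.0,"spin":0.0,"hand":1.0},
    {"tx":-0.002,"ty":0.0,"tz":0.0,"spin":0.0,"hand":0.2},
    {"tx":-0.002,"ty":0.0,"tz":0.0,"spin":0.0,"hand":0.1},
    {"tx":-0.002,"ty":0.0,"tz":0.0,"spin":0.0,"hand":0.0},
    {"tx":-0.002,"ty":0.0,"tz":0.0,"spin":0.0,"hand":-0.3},
    {"tx":-0.002,"ty":0.0,"tz":0.0,"spin":0.0,"hand":-0.7},
    {"tx":-0.002,"ty":0.0,"tz":0.0,"spin":0.0,"hand":-1.0},
    {"tx":-0.002,"ty":0.0,"tz":0.0,"spin":0.0,"hand":-1.0},
  ],
)

```text
t: 27.25
ee_pos: [0.5458, -0.1346, 0.1328]
orientation: [163.0, 90.0, 163.0]
wrist_force: [0.1, -0.9, -0.7]
grip_width: 0.999
```

Request:
arm_command(
  targets=[
    {"tx":-0.015,"ty":0.0,"tz":0.0,"spin":0.0,"hand":-1.0},
    {"tx":-0.04,"ty":0.0,"tz":0.0,"spin":0.0,"hand":-1.0},
    {"tx":-0.075,"ty":0.0,"tz":0.0,"spin":0.0,"hand":-1.0},
    {"tx":-0.11,"ty":0.0,"tz":0.0,"spin":0.0,"hand":-1.0},
    {"tx":-0.14,"ty":0.0,"tz":0.0,"spin":0.0,"hand":-1.0},
    {"tx":-0.16,"ty":0.03,"tz":-0.02,"spin":0.0,"hand":-1.0},
    {"tx":-0.16,"ty":0.07,"tz":-0.03,"spin":0.0,"hand":-1.0},
    {"tx":-0.16,"ty":0.1,"tz":-0.03,"spin":0.0,"hand":-1.0},
    {"tx":-0.16,"ty":0.1,"tz":-0.03,"spin":0.0,"hand":-1.0},
    {"tx":-0.16,"ty":0.1,"tz":-0.03,"spin":0.0,"hand":-1.0},
  ],
)

```text
t: 28.25
ee_pos: [0.5158, -0.034, 0.2929]
orientation: [-54.2, 90.0, -54.1]
wrist_force: [0.6, -1.5, 0.2]
grip_width: 1.002
```

Run:
```python
from h import *
p,R,s=Rt();print(p,s['t'],s['wrist_force'],s['grip_width'])
np.save('w18.npy',np.array(env.camera_params('wrist'),dtype=object),allow_pickle=True)
im=env.snapshot('wrist');cv2.imwrite('pics/w18.png',im[:,:,::-1])
im=env.snapshot('scene');crop(im,80,110,310,270,3.4,'pics/s18.png')
im=env.snapshot('top');crop(im,80,60,400,290,2.4,'pics/t18.png');cv2.imwrite('pics/t18f.png',im[:,:,::-1])
```

```text
[ 0.5158 -0.034   0.2929] 28.25 [ 0.6272 -1.5158  0.1826] 1.0019237000785675
```

View pics/w18.png

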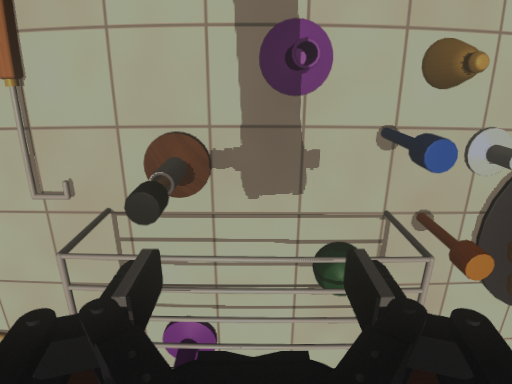

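View pics/s18.png

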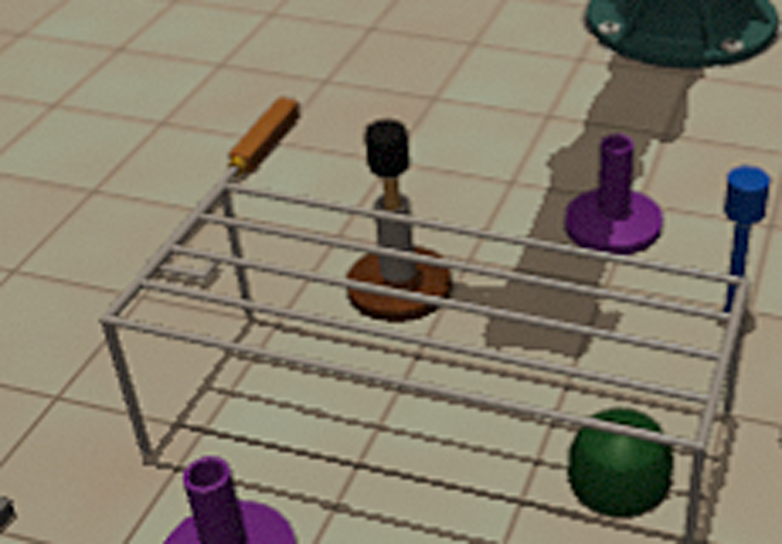

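View pics/t18.png

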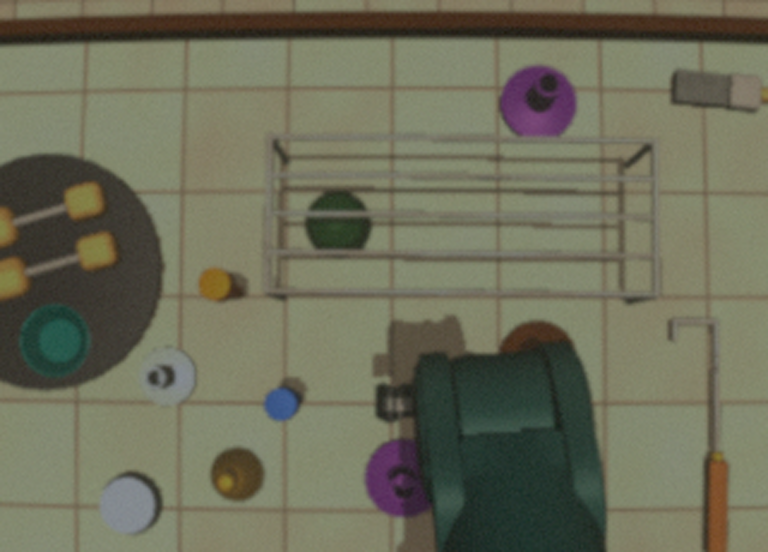

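Run:
```python
from h import *
c=cam('wrist',np.load('w18.npy',allow_pickle=True).item());S=cam('scene')
sp=lambda x,y:((x+.5)/3.4-.5+80,(y+.5)/3.4-.5+110)
h=tri((c,(147.5,201)),(S,sp(387,148)));m=tri((c,(162,182)),(S,sp(394,203)))
print('head',h,'mouth',m,'foot',plane(c,(177.5,164),.01))
print('hook',[plane(c,q,.011) for q in[(35,194.5),(67,194.5)]])
print(tri((c,(35,194.5)),(cam('top'),((716+.5)/2.4-.5+80,(321+.5)/2.4-.5+60))))
p,R,s=Rt();print(s['t'],np.abs(s['joint_velocities']).max())
```

```text
head (array([ 0.5451, -0.1342,  0.1406]), [0.0005473336876829161, 0.0005473336876829067]) mouth (array([ 0.5433, -0.1341,  0.0868]), [8.845204873498347e-05, 8.845204873493917e-05]) foot [ 0.5428 -0.1338  0.01  ]
hook [array([ 0.5865, -0.3413,  0.011 ]), array([ 0.5863, -0.2935,  0.011 ])]
(array([ 0.5899, -0.3483,  0.0016]), [2.791047271817144e-05, 2.7910472718314354e-05])
28.4 0.3311901867485383
```

Run:
```python
from h import *
print(env.sign_off()); s=env.get_state(); print(s['t'],s['wrist_force'])
```

```text
the job is handed in; nothing more can be done
None
the job is handed in; nothing more can be done
```

The job is handed in: the stand is out in front of the rack, the hook lies flat on the console, and the dauber is in the stand's tube. The sign-off reported no verdict, so the result below rests on my own measurements.

**What I did:** I caught the stand behind its tube with the boot hook at about 33 mm height and drew it out upright. The hand stayed in front of the rack the whole time. I then laid the hook flat to the right, moved the black dauber from the chrome stand into the tube until it bottomed out, and let go at about 28 s.

**Last checks:**

| Check | Measured | Expected |
|---|---|---|
| Stand axis, relative to the rack's centre | about -0.15 m | below -0.12 m |
| Dauber head height | 0.1406 m | 0.142 m when bottomed |
| Dauber head, sideways from the tube mouth | within 2 mm | about 4 mm play in the bore |

- **Bottoming:** the force rose from near zero to 11 N at tool height 0.1325 m, which matches the height expected for the well's floor.
- **Bystanders:** by eye, the toe cap, doorstop, tin, turntable and look-alikes are where they started in the final views.

**Disagreements:**
- One two-view height for the hook's corner came out at 2 mm instead of 11 mm. The two rays were marked roughly from pictures, so I put it down to marking error; by eye the hook lies flat.
- The tube mouth measured 87 mm in the last check against the stated 90 mm.

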